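Collar the flask and show it to the inspection camera

ROBOT

A 6-joint arm with a two-finger parallel gripper is mounted at the origin on a cart in front of the work surface, level with it; the furniture and walls round the work are solid. World frame = base frame: x ahead of the robot, y to its left, z up, the work surface at z = 0. Lengths are in m, angles in rad, forces in N, time in s.
With the tool pointing down it reaches from about 0.35 to 0.95 m from the base axis. Payload 17.4 kg.
Tool frame: the origin (TCP) lies on the centre line of the jaws, within the pads' length; the fingertips stand 14 mm ahead of it and the grasp point (between the pads) lies 5 mm behind it; z points along the fingers, x is the direction in which the jaws open and shut, and the axes are right-handed (so a half turn about z gives the same grasp; the last joint's range is limited). The gripper opens to 93 mm and grips with 3 to 60 N. Pads are 15 mm wide; open, the fingers measure 128 mm over their backs; the gripper's body (75 mm by 188 mm) begins 65 mm behind the grasp point.
Start: joints at [-1.278, 0.116, 1.442, -0, 1.584, -0.038], TCP at [0.219, -0.638, 0.209] pointing down, gripper open.
Joint ranges: [-2.83, 2.83], [-0.83, 2.19], [0.07, 2.5], [-1.14, 4.28], [0.01, 3], [-2.97, 2.97]. Speed limits (rad/s): [1.89, 1.89, 2.22, 3.14, 3.14, 3.14].

INTERFACE

Orientations are given as [roll, pitch, yaw] about the fixed x, y, z axes, in that order (R = Rz(yaw) Ry(pitch) Rx(roll)).
In Python, from bench import r gives the robot as it stands.
- The arm moves only by the shell command python3 -m creep 'ROWS' [FORCE]. ROWS is JSON, one flat list of numbers, 7 for each row, row after row: the opening, from -1 (shut) to 1 (fully open), then the shift along the world's x, y, z in cm, then the turn, a rotation vector about the world's x, y, z in rad. A call has exactly 10 rows; each row shifts and turns the pose as measured when the row begins; what a row does not reach is not made up. A row lasts 1/10 s, in which the tool goes at most 50 mm and 8.59 degrees, less where a joint would pass 70% of its speed; a pose out of reach is approached as far as the arm can. A call with a gripper value outside its range is refused whole. The fingers move at their own pace and stop on an object; FORCE is the grip in N (left out, the last holds). Time passes only in rows, so rows that do not move let the fingers close, or fill a call up. It gives the time, the measured TCP pose, the force and the opening at its end, in the units of the state.
- r.get_obs(): the state, without advancing time (a new reading comes with each control period).
- r.capture(name): name is "scene" or "side" or "wrist"; returns a dict with "pixels" (400x640x3 uint8, red, green, blue), "mtx" (3x3 intrinsics, pixels), "R" (3x3) and "t" (3): a world point X has camera coordinates R X + t; the wrist camera has in their place "hand_eye" (4x4, takes a point from camera to tool coordinates, whose origin is the TCP and whose axes are the tool frame's). Camera axes: x right, y down, z forward; pixel columns grow to the right and rows downward; lengths in m; the calibration is good to about 2 mm. A picture is of the moment at which its call begins: read the wrist's pose just before it. There is no depth.
- r.close_job(): hands the job in, once; it reports no verdict.
The state is a dict: "time_s": time; "joints": joint angles; "dq": joint speeds; "tau": joint torques, N m; "tcp_pos": TCP position; "orientation": TCP orientation; "ft_force": force on the tool from outside, world axes, zero at the start; "torque": the same for the moment, N m; "finger_gap": opening from 0.0 (shut) to 1.0 (fully open).
Only numpy, scipy, OpenCV 4.12 (cv2) and the standard library are available. Lean on these libraries where they do the work, as an engineer would, in place of code of your own. Each camera call takes 0.05 s, during which the arm holds its last target.

TASK

Slide the smaller of the two aluminium collars down over the cap of the small standing aluminium flask until it rests fully home on the shoulder, and let go of it. Then pick up the flask with its collar and hold it in front of the inspection camera: the collar centred in the camera's line of sight, 13 cm in front of the lens glass, the flask cap up but leaning back away from the camera so that it stands square to the line of sight. Finish while still holding it there, steady in the air; do not touch the camera or its stand, and leave the other things where they are.

Things in the scene. Friction and masses are not known exactly. Their poses are not given: they have to be found in the camera images.
- flask: Small polished aluminium flask, screw cap fixed on, standing upright, 106 mm tall, 60 g. Origin: centre of its underside; z: its axis, towards the cap. Diameter 41 mm from the foot to z = 73 mm; the shoulder narrows to 33 mm at z = 82 and 21 mm at z = 94 mm; cap diameter 24.4 mm, z = 93 to 106 mm. Round (yaw means nothing); it may stand up to 1 degree off upright.
- neck_collar: The smaller aluminium collar: a plain ring, outer diameter 37 mm, bore 29 mm, 14 mm high, about 20 g, lying flat on the table. Origin: centre of its underside; z is its axis. Its bore passes over the flask's cap with 2.3 mm to spare all round and it comes to rest on the shoulder with its underside about 85.5 mm above the flask's foot.
- neck_collar_mid (a point): Centre of the smaller collar (on its axis, 7 mm above its underside). About 92.5 mm above the flask's foot when the collar is home.
- wide_collar: The larger aluminium collar, belonging to another bottle: outer diameter 54 mm, bore 45 mm, 14 mm high, lying flat. Origin: centre of its underside. Leave it alone. It and the smaller collar may lie in either order.
- camera_lens (a point): Middle of the inspection camera's front glass. It looks along its own -x: towards the robot and 20 degrees down; height and direction vary. y: level, across the view; z: square to the view, up and leaning 20 degrees away from the camera; the flask's z must point the same way. Collar centre goes to (-130, 0, 0) mm here. Camera 44 x 44 mm, 84 mm long, behind the glass (+x).
- camera_stand: Stand of the inspection camera, fixed to the table: foot plate 120 x 130 x 14 mm, column 20 mm in diameter and 420 mm tall, with the camera 100 mm out in front of it (towards its -x). Origin: centre of the underside of the foot. Do not touch it or the camera.
- resin_jar: Small amber jar with a cream lid, diameter 54 mm, 32 mm high. Origin: centre of its underside. Leave it alone.
- attar_pot: Tiny clear pot with a black cap, diameter 33 mm, 34 mm high. Origin: centre of its underside. Leave it alone.
- vial: Glass vial with a white cap, diameter 47 mm, 85 mm high. Origin: centre of its underside. Leave it alone.
- black_flask: Black glass flask with a ball stopper, 66 x 85 mm, 97 mm high. Origin: centre of its underside. Leave it alone.

How it is judged:
On the way, in this order (a step that is already met when the one before it is completed fails the run):
1. The smaller collar is home on the flask's shoulder and let go, the flask still standing on the table (z of neck_collar in the frame of flask between 0.08 and 0.0905 m and x of neck_collar in the frame of flask between -0.004 and 0.004 m and y of neck_collar in the frame of flask between -0.004 and 0.004 m and angle between the z axis of neck_collar and the z axis of flask, either way round below 0.2 rad and height (world z) of flask below 0.01 m and angle between flask's own z axis and vertical below 0.08 rad and contact force between the fingers and neck_collar below 0.3 N), for 0.2 s.
2. The collared flask is lifted off the table in the fingers (z of neck_collar in the frame of flask between 0.08 and 0.0905 m and x of neck_collar in the frame of flask between -0.004 and 0.004 m and y of neck_collar in the frame of flask between -0.004 and 0.004 m and angle between the z axis of neck_collar and the z axis of flask, either way round below 0.2 rad and height (world z) of flask above 0.05 m and contact force between the fingers and flask above 0.5 N), for 0.2 s.
At the end, for the whole second after the job is handed in: Held in the air by the fingers, at rest, cap up, foot over 60 mm up; collar home on the shoulder (underside 80 to 90.5 mm above the foot). Collar centre 130 +- 20 mm from the glass and within 15 mm of the line of sight, across and up; flask axis within 8 degrees of the lens z axis (z of neck_collar in the frame of flask between 0.08 and 0.0905 m and x of neck_collar in the frame of flask between -0.004 and 0.004 m and y of neck_collar in the frame of flask between -0.004 and 0.004 m and angle between the z axis of neck_collar and the z axis of flask, either way round below 0.2 rad and x of neck_collar_mid in the frame of camera_lens between -0.15 and -0.11 m and y of neck_collar_mid in the frame of camera_lens between -0.015 and 0.015 m and z of neck_collar_mid in the frame of camera_lens between -0.015 and 0.015 m and angle between the z axis of flask and the z axis of camera_lens, either way round below 0.14 rad and angle between flask's own z axis and vertical below 0.9 rad and height (world z) of flask above 0.06 m and contact force between the fingers and flask above 0.5 N and linear speed of flask below 0.02 m/s and angular speed of flask below 0.15 rad/s and contact force between wide_collar and flask below 0.2 N); the arm keeps its last pose, push and grip.
It fails at once if the camera or its stand is touched (contact force between camera_stand and anything else above 2 N).
It fails at once if the flask is knocked over (angle between flask's own z axis and vertical above 1.1 rad).
It fails at once if another loose thing (wide collar, amber jar, tiny pot, vial, black flask) is moved more than 30 mm (distance of any of wide_collar, resin_jar, attar_pot, vial, black_flask from where it was at the start of the episode above 0.03 m).
It also fails if it takes over 62 s, if anything falls off the work surface, if the arm or the gripper's body presses on something with over 40 N, if the wrist force passes 120 N, or if a joint passes its speed limit or range.

## Working session

There is one attempt and no reset: what is moved stays moved. The work goes in short steps, Python scripts to look and compute and a shell command to move; the robot and the scene stay as the last step left them, time stands still between calls to the robot, and variables do not carry over. Pictures are saved under pics/ and viewed, and the job is handed in when it is done.

```bash
ls; mkdir -p pics
python3 - <<'E'
from bench import r
import cv2
o=r.get_obs(); print({k:o[k] for k in('time_s','tcp_pos','orientation','finger_gap')})
for n in('scene','side','wrist'):
    c=r.capture(n); cv2.imwrite(f'pics/{n}0.png',c['pixels'][:,:,::-1])
    print(n,c['mtx'].tolist() if hasattr(c['mtx'],'tolist') else c['mtx']); print(c.get('R'),c.get('t'),c.get('hand_eye'))
E
```

```text
pics
{'time_s': 0.0, 'tcp_pos': array([ 0.21915675, -0.63819925,  0.2082153 ]), 'orientation': array([-3.14155197e+00,  1.16365021e-03, -1.24000025e+00]), 'finger_gap': 0.9996890404884523}
scene [[443.91896794744093, 0.0, 314.18679871324997], [0.0, 443.91896794744093, 198.99138590957133], [0.0, 0.0, 1.0]]
[[-0.71605996 -0.69786024  0.01578669]
 [-0.37889605  0.36958444 -0.84843687]
 [ 0.58625584 -0.61351319 -0.52906111]] [0.42457875 0.36540459 0.9056614 ] None
side [[382.885424646735, 0.0, 319.3395365523784], [0.0, 382.885424646735, 202.77283247271112], [0.0, 0.0, 1.0]]
[[-0.35988087 -0.93270276 -0.0234803 ]
 [-0.49525837  0.21230123 -0.84240568]
 [ 0.790699   -0.29153687 -0.538332  ]] [0.23151466 0.42913733 0.74931952] None
wrist [[323.13968704670935, 0.0, 318.59801475147134], [0.0, 323.13968704670935, 202.99058819538604], [0.0, 0.0, 1.0]]
None None [[ 9.99998676e-01 -9.45304956e-04 -1.32425930e-03  7.16505877e-04]
 [ 1.28567503e-03  9.57908075e-01  2.87072233e-01 -8.01151616e-02]
 [ 9.97147869e-04 -2.87073555e-01  9.57908022e-01 -1.76326960e-01]
 [ 0.00000000e+00  0.00000000e+00  0.00000000e+00  1.00000000e+00]]
```

View pics/scene0.png

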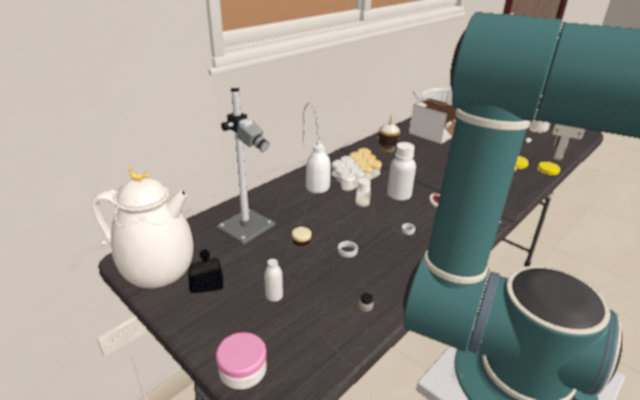

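View pics/side0.png

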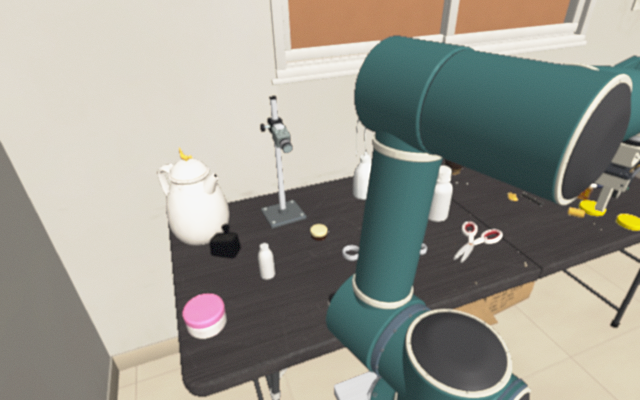

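View pics/wrist0.png

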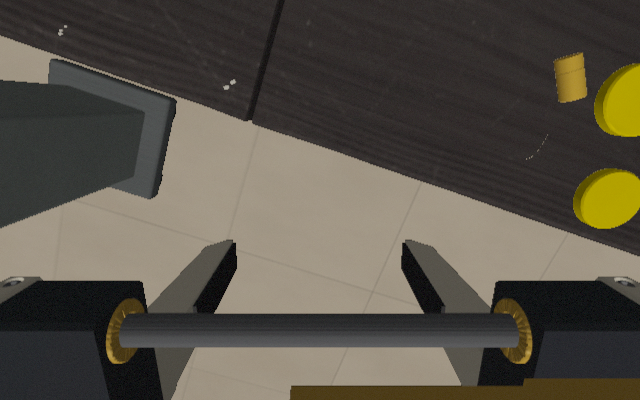

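```bash
cat > h.py <<'E'
import numpy as np, cv2
from scipy.spatial.transform import Rotation as Ro
from bench import r
def cam(n):
    o=r.get_obs(); c=r.capture(n); K=np.array(c['mtx'])
    if n=='wrist':
        T=np.eye(4);T[:3,:3]=Ro.from_euler('xyz',o['orientation']).as_matrix();T[:3,3]=o['tcp_pos']
        T=T@np.array(c['hand_eye']); R=T[:3,:3].T; t=-R@T[:3,3]
    else: R=np.array(c['R']);t=np.array(c['t'])
    return c['pixels'],K,R,t
def ray(K,R,t,uv):
    d=R.T@np.linalg.inv(K)@np.array([uv[0],uv[1],1.]); return -R.T@t,d/np.linalg.norm(d)
def onz(K,R,t,uv,z):
    c,d=ray(K,R,t,uv); return c+d*(z-c[2])/d[2]
def proj(K,R,t,X):
    p=K@(R@np.asarray(X)+t); return p[:2]/p[2]
def tri(a,b):
    (c1,d1),(c2,d2)=a,b
    s=np.linalg.lstsq(np.c_[d1,-d2],c2-c1,rcond=None)[0]
    p,q=c1+s[0]*d1,c2+s[1]*d2; return (p+q)/2,np.linalg.norm(p-q)
def save(px,name,roi=None,k=1):
    if roi: px=px[roi[1]:roi[3],roi[0]:roi[2]]
    cv2.imwrite('pics/'+name,cv2.resize(px[:,:,::-1],None,fx=k,fy=k,interpolation=cv2.INTER_CUBIC))
E
python3 - <<'E'
from h import *
px,K,R,t=cam('scene'); save(px,'s1.png',(190,70,450,320),3 if 0 else 2.4)
for n,uv,z in[('flaskbase',(274,296),0),('flasktop',(273,263),.106),('big',(347,249),.007),('small',(408,229),.007),('jar',(301,234),.02),('pot',(367,300),.017),('blk',(206,278),.03),('vial',(363,195),.04),('lens',(264,145),.35),('foot',(246,226),.01)]:
    print(n,onz(K,R,t,uv,z).round(3))
px2,K2,R2,t2=cam('side'); save(px2,'s2.png',(150,80,450,310),2.4)
print('lens',tri(ray(K,R,t,(264,145)),ray(K2,R2,t2,(287,145))))
E
```

```text
flaskbase [0.533 0.204 0.   ]
flasktop [0.531 0.203 0.106]
big [ 0.522 -0.059  0.007]
small [ 0.456 -0.262  0.007]
jar [ 0.65  -0.004  0.02 ]
pot [0.352 0.066 0.017]
blk [0.674 0.301 0.03 ]
vial [ 0.641 -0.274  0.04 ]
lens [0.633 0.131 0.35 ]
foot [0.803 0.076 0.01 ]
lens (array([0.70923135, 0.06885881, 0.30758565]), np.float64(0.006064752107356548))
```

View pics/s1.png

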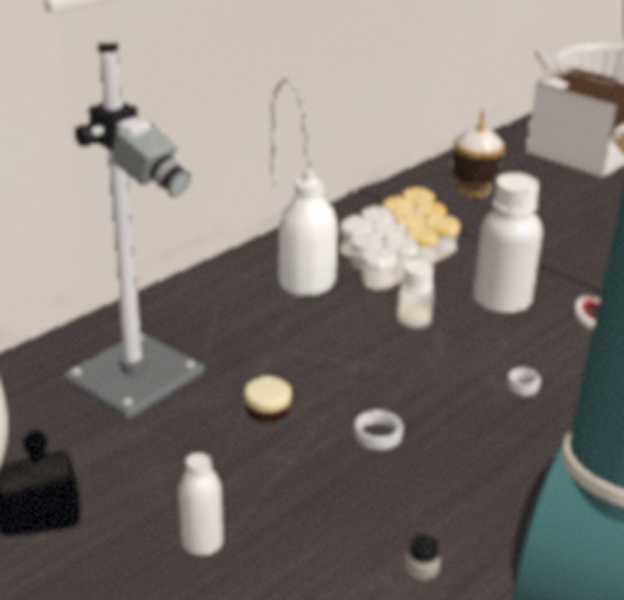

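View pics/s2.png

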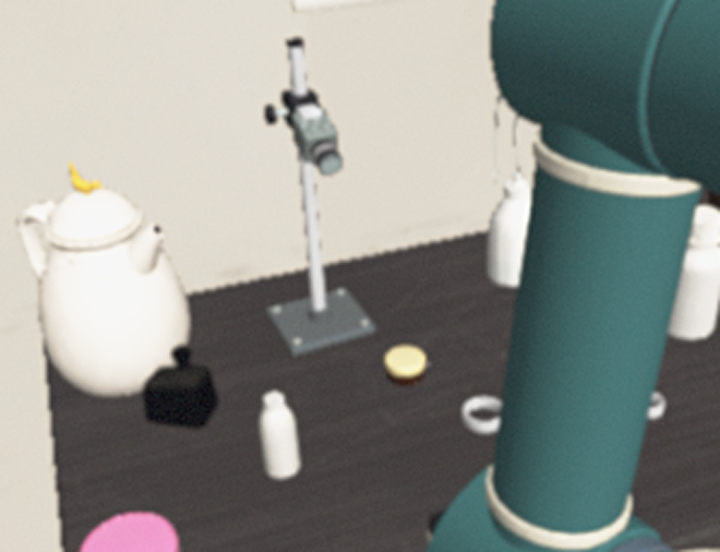

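```bash
python3 -m creep '[1,1.2,1.9,0,0,0,0.14, 1,1.2,1.9,0,0,0,0.14, 1,1.2,1.9,0,0,0,0.14, 1,1.2,1.9,0,0,0,0.14, 1,1.2,1.9,0,0,0,0.14, 1,1.2,1.9,0,0,0,0.14, 1,1.2,1.9,0,0,0,0.14, 1,1.2,1.9,0,0,0,0.14, 1,1.2,1.9,0,0,0,0.14, 1,1.2,1.9,0,0,0,0.14]'
```

```text
time_s: 1.25
tcp_pos: [0.3411, -0.4421, 0.2066]
orientation: [-3.141, 0.003, 0.21]
ft_force: [-0.0, 0.7, -0.2]
finger_gap: 1.0
```

```bash
python3 -m creep '[1,1.2,1.8,0,0,0,0.14, 1,1.2,1.8,0,0,0,0.14, 1,1.2,1.8,0,0,0,0.14, 1,1.2,1.8,0,0,0,0.14, 1,1.2,1.8,0,0,0,0.14, 1,1.2,1.8,0,0,0,0.14, 1,1.2,1.8,0,0,0,0.14, 1,1.2,1.8,0,0,0,0.14, 1,1.1,1.8,0,0,0,0.14, 1,0.8,1.5,0,0,0,0.1]'
python3 - <<'E'
from h import *
px,K,R,t=cam('wrist'); save(px,'w1.png')
print(r.get_obs()['tcp_pos'],proj(K,R,t,[.456,-.262,.007]))
px,K,R,t=cam('side'); save(px,'s3.png')
E
```

```text
time_s: 2.25
tcp_pos: [0.46, -0.2563, 0.2066]
orientation: [3.142, 0.003, 1.63]
ft_force: [0.3, -0.4, 0.2]
finger_gap: 0.997
[ 0.46076771 -0.25478409  0.20663338] [314.77524668 172.86207163]
```

View pics/w1.png

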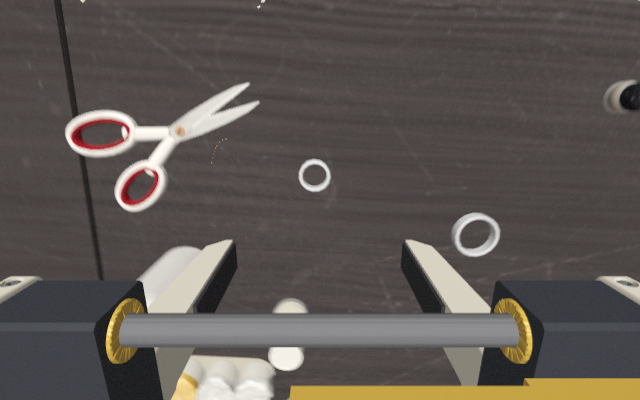

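View pics/s3.png

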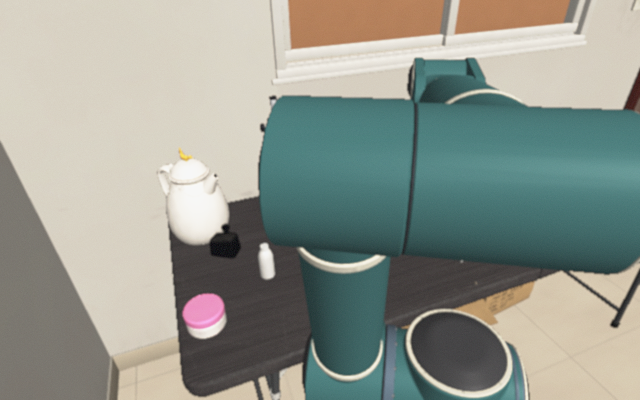

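```bash
cat >> h.py <<'E'
def ring(px,c,w):
    x0,y0=c[0]-w,c[1]-w; g=cv2.cvtColor(px[y0:c[1]+w,x0:c[0]+w],cv2.COLOR_RGB2GRAY)
    th,m=cv2.threshold(g,0,255,cv2.THRESH_OTSU)
    cs,h=cv2.findContours(m,cv2.RETR_CCOMP,cv2.CHAIN_APPROX_NONE)
    return [(np.array(cv2.minAreaRect(k)[0])+[x0,y0],cv2.fitEllipse(k)[0]+np.array([x0,y0]),cv2.fitEllipse(k)[1]) for k in cs if len(k)>12],th
E
python3 - <<'E'
from h import *
px,K,R,t=cam('wrist'); o=r.get_obs(); print(o['tcp_pos'],o['orientation'])
e,th=ring(px,(315,175),24)
for a,b,s in e: print(b,s,onz(K,R,t,b,.014).round(4),onz(K,R,t,b,.007).round(4))
E
```

```text
[ 0.45974521 -0.25684236  0.20665371] [3.14158321e+00 2.68708346e-03 1.62413345e+00]
[312.89705467 174.30363846] (30.403152465820312, 32.11091613769531) [ 0.4566 -0.2637  0.014 ] [ 0.4581 -0.2637  0.007 ]
[312.74638748 173.86883163] (22.03598976135254, 25.25823974609375) [ 0.4561 -0.2639  0.014 ] [ 0.4576 -0.2639  0.007 ]
```

```bash
python3 -m creep '[1,-0.1,-0.3,-1,0,0,-0.02, 1,-0.1,-0.2,-2,0,0,-0.02, 1,-0.1,-0.2,-2,0,0,-0.01, 1,0,0,-2,0,0,0, 1,0,0,-2,0,0,0, 1,0,0,-2,0,0,0, 1,0,0,-2,0,0,0, 1,0,0,-1,0,0,0, 1,0,0,-0.6,0,0,0, 1,0,0,0,0,0,0]' 8
python3 - <<'E'
from h import *
px,K,R,t=cam('wrist'); save(px,'w2.png')
print(r.get_obs()['tcp_pos'],r.get_obs()['orientation'],proj(K,R,t,[.457,-.264,.014]))
E
```

```text
time_s: 3.4
tcp_pos: [0.4504, -0.2713, 0.0498]
orientation: [-3.139, 0.003, 1.535]
ft_force: [-0.1, -0.5, 0.1]
finger_gap: 0.997
[ 0.45067213 -0.27141395  0.05039716] [-3.1395778   0.00351277  1.5353434 ] [330.31000977 234.02628211]
```

View pics/w2.png

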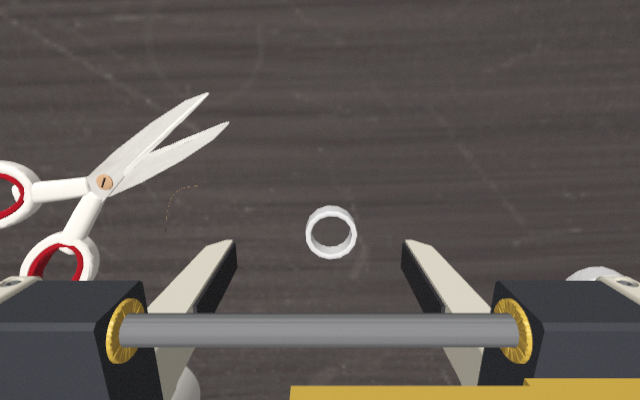

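Run:
```python
from h import *
px,K,R,t=cam('wrist'); o=r.get_obs(); print(o['tcp_pos'],o['orientation'],o['dq'])
e,th=ring(px,(331,232),36)
for a,b,s in e: print(b,s,onz(K,R,t,b,.014).round(4),onz(K,R,t,b,.007).round(4))
```

```text
[ 0.45099596 -0.27143782  0.05098985] [-3.14033791  0.00394401  1.53585266] [ 0.00538195 -0.00848484 -0.00975703  0.00178626  0.00234284 -0.00465738]
[330.60982895 231.49462128] (50.40439987182617, 53.158287048339844) [ 0.4556 -0.2638  0.014 ] [ 0.4584 -0.2637  0.007 ]
[330.12582397 230.42650986] (30.600740432739258, 40.267616271972656) [ 0.4548 -0.2641  0.014 ] [ 0.4576 -0.264   0.007 ]
```

```bash
python3 -m creep '[1,0.2,0.25,-0.4,0,0,0.01, 1,0.2,0.2,-0.5,0,0,0.01, 1,0.1,0.1,-0.5,0,0,0.01, 1,0,0,-0.5,0,0,0, 1,0,0,-0.3,0,0,0, 1,0,0,0,0,0,0, 1,0,0,0,0,0,0, 1,0,0,0,0,0,0, 1,0,0,0,0,0,0, 1,0,0,0,0,0,0]'
```

```text
time_s: 4.5
tcp_pos: [0.4577, -0.266, 0.0296]
orientation: [3.14, 0.006, 1.569]
ft_force: [0.0, 0.0, 0.7]
finger_gap: 1.002
```

```bash
python3 -m creep '[1,0,0.1,-0.4,0,0,0, 1,0,0.1,-0.4,0,0,0, 1,0,0,-0.3,0,0,0, 1,0,0,0,0,0,0, 1,0,0,0,0,0,0, 1,0,0,0,0,0,0, 1,0,0,0,0,0,0, 1,0,0,0,0,0,0, 1,0,0,0,0,0,0, 1,0,0,0,0,0,0]';  python3 - <<'E'
from h import *
px,K,R,t=cam('wrist'); save(px,'w3.png',(200,150,460,310),3)
E
```

```text
time_s: 5.5
tcp_pos: [0.4577, -0.2639, 0.0178]
orientation: [3.139, 0.006, 1.568]
ft_force: [-0.6, 0.3, 0.3]
finger_gap: 1.002
```

View pics/w3.png

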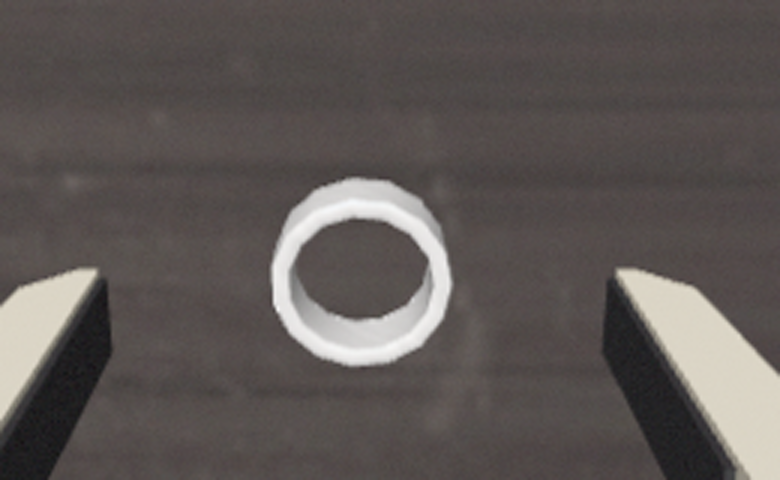

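```bash
python3 -m creep '[-1,0,0,-0.1,0,0,0, -1,0,0,0,0,0,0, -1,0,0,0,0,0,0, -1,0,0,0,0,0,0, -1,0,0,0,0,0,0, -1,0,0,0,0,0,0, -1,0,0,0,0,0,0, -1,0,0,0,0,0,0, -1,0,0,0,0,0,0, -1,0,0,0,0,0,0]' 8;  python3 - <<'E'
from h import *
px,K,R,t=cam('wrist'); save(px,'w4.png',(200,150,460,310),3)
E
```

```text
time_s: 6.55
tcp_pos: [0.4577, -0.2639, 0.0167]
orientation: [3.139, 0.006, 1.568]
ft_force: [0.2, -1.7, -0.5]
finger_gap: 0.189
```

View pics/w4.png

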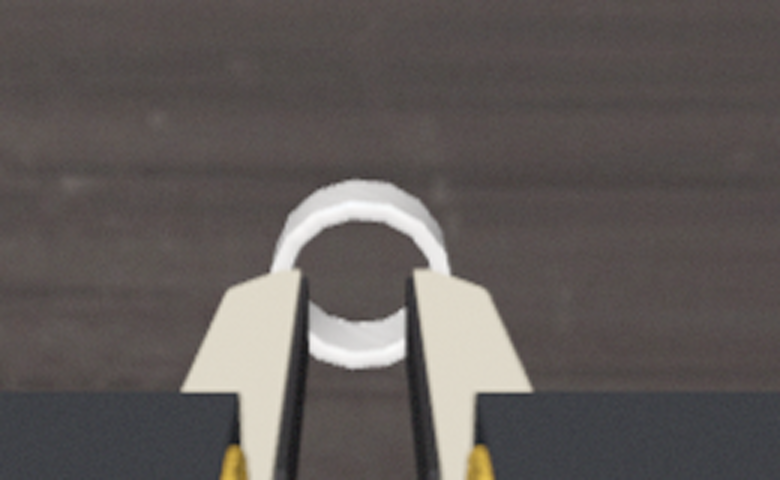

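Run:
```python
from h import *
px,K,R,t=cam('wrist'); o=r.get_obs(); print(o['finger_gap'],o['ft_force'])
T=Ro.from_euler('xyz',o['orientation']).as_matrix()
for p in [(0,0,0),(0,0,.014),(0,-.0075,.014),(0,.0075,.014),(.0185,-.0075,.014),(.0088,-.0075,.014),(.0088,.0075,.014)]:
    print(p,proj(K,R,t,o['tcp_pos']+T@np.array(p)).round(1))
print(proj(K,R,t,[.4577,-.264,.014]),proj(K,R,t,[.4577,-.264,.0]))
px,K,R,t=cam('scene'); save(px,'s5.png',(300,130,560,290),3); print(proj(K,R,t,[.4577,-.264,.007]))
```

```text
0.1072593701709637 [0.18159936 0.35270253 0.03197933]
(0, 0, 0) [319.7 246.7]
(0, 0, 0.014) [319.6 237.5]
(0, -0.0075, 0.014) [319.6 226.5]
(0, 0.0075, 0.014) [319.6 248.4]
(0.0185, -0.0075, 0.014) [349.  226.4]
(0.0088, -0.0075, 0.014) [333.6 226.5]
(0.0088, 0.0075, 0.014) [333.3 248.3]
[319.48106311 244.87576256] [319.53147422 235.85949134]
[407.87967863 228.47187277]
```

View pics/s5.png

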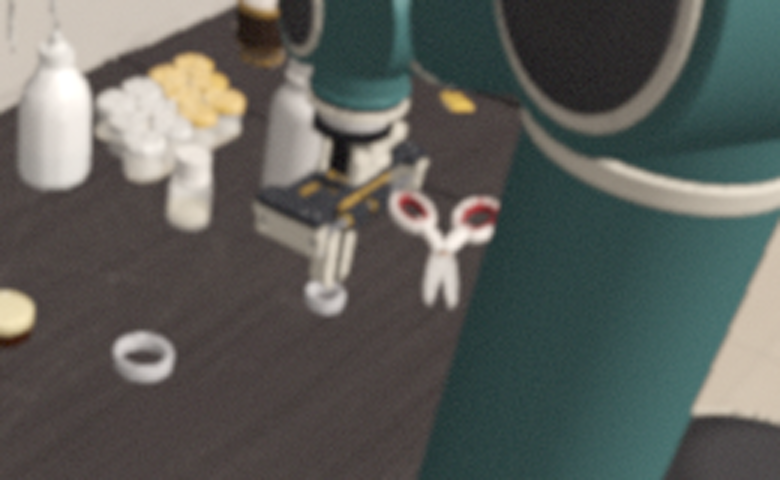

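```bash
python3 -m creep '[1,0,0,0,0,0,0, 1,0,0,0,0,0,0, 1,0,0,0,0,0,0, 1,0,0,0,0,0,0, 1,0,0,0,0,0,0, 1,0,0,0,0,0,0, 1,0,0,0,0,0,0, 1,0,0,0,0,0,0, 1,0,0,0,0,0,0, 1,0,0,0,0,0,0]' 8;  python3 - <<'E'
from h import *
px,K,R,t=cam('wrist'); save(px,'w5.png',(200,150,460,310),3)
px,K,R,t=cam('scene'); save(px,'s6.png',(360,160,490,260),6); print(r.get_obs()['finger_gap'])
E
```

```text
time_s: 7.7
tcp_pos: [0.4577, -0.2639, 0.0167]
orientation: [3.139, 0.006, 1.568]
ft_force: [-0.3, -0.3, -0.7]
finger_gap: 0.876
0.9555649971138552
```

View pics/s6.png

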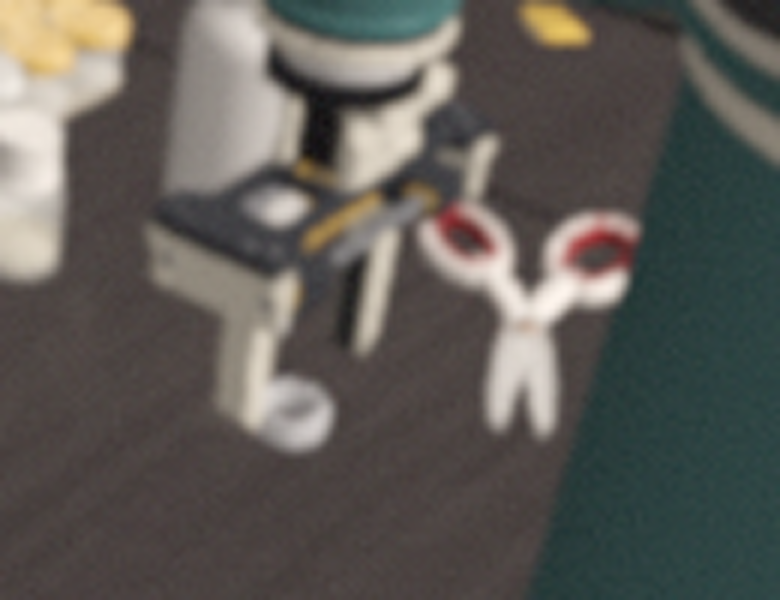

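View pics/w5.png

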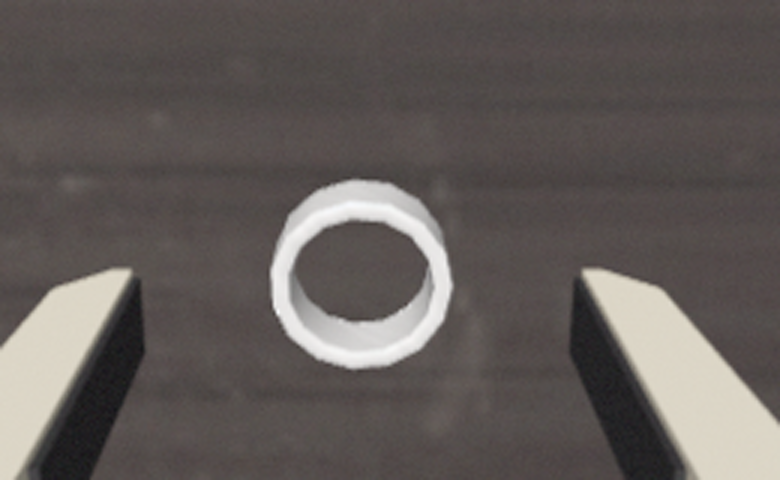

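Run:
```python
from h import *
px,K,R,t=cam('scene')
for uv in [(398,229),(402,232),(405,230)]:
    c,d=ray(K,R,t,uv)
    for y in(-.22,-.21,-.20): p=c+d*(y-c[1])/d[1]; print(uv,p.round(4))
for uv in [(418,217),(422,219),]:
    c,d=ray(K,R,t,uv)
    for y in(-.308,-.32): p=c+d*(y-c[1])/d[1]; print(uv,p.round(4))
```

```text
(398, 229) [ 0.4649 -0.22    0.0236]
(398, 229) [ 0.459  -0.21    0.0317]
(398, 229) [ 0.4531 -0.2     0.0398]
(402, 232) [ 0.4504 -0.22    0.0203]
(402, 232) [ 0.4446 -0.21    0.0285]
(402, 232) [ 0.4388 -0.2     0.0366]
(405, 230) [ 0.4416 -0.22    0.032 ]
(405, 230) [ 0.436 -0.21   0.04 ]
(405, 230) [ 0.4303 -0.2     0.048 ]
(418, 217) [ 0.4543 -0.308   0.0293]
(418, 217) [ 0.4607 -0.32    0.0205]
(422, 219) [ 0.4401 -0.308   0.0289]
(422, 219) [ 0.4463 -0.32    0.0201]
```

```bash
python3 -m creep '[1,0,0,-0.3,0,0,0, 1,0,0,-0.4,0,0,0, 1,0,0,-0.4,0,0,0, 1,0,0,-0.2,0,0,0, 1,0,0,0,0,0,0, 1,0,0,0,0,0,0, 1,0,0,0,0,0,0, 1,0,0,0,0,0,0, 1,0,0,0,0,0,0, 1,0,0,0,0,0,0]' 8;  python3 - <<'E'
from h import *
px,K,R,t=cam('wrist'); save(px,'w6.png',(200,150,460,310),3)
px,K,R,t=cam('scene'); save(px,'s7.png',(360,160,490,260),6); print(r.get_obs()['finger_gap'])
E
```

```text
time_s: 8.85
tcp_pos: [0.4577, -0.2638, 0.0024]
orientation: [3.14, 0.006, 1.568]
ft_force: [-0.1, -0.6, -0.1]
finger_gap: 0.996
0.99966253152067
```

View pics/s7.png

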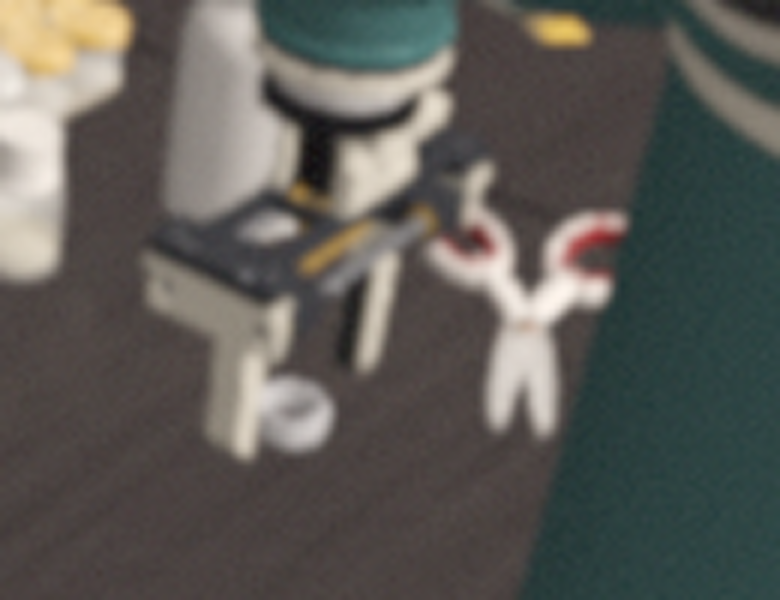

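View pics/w6.png

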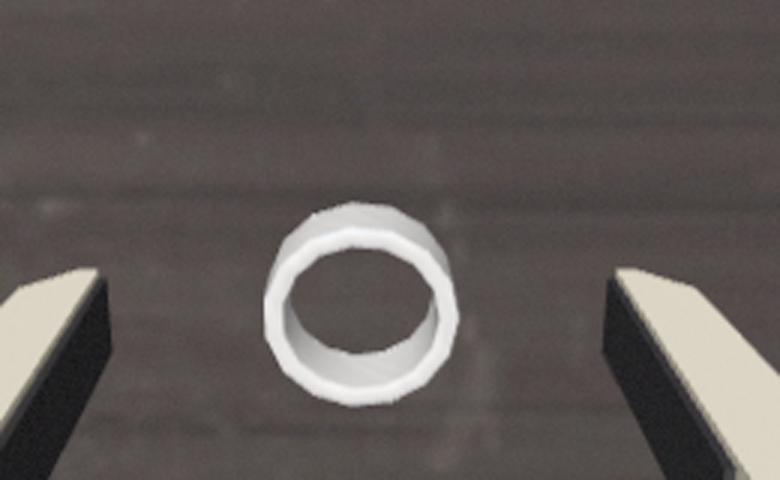

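```bash
python3 -m creep '[1,0,0,-0.2,0,0,0, 1,0,0,-0.3,0,0,0, 1,0,0,-0.2,0,0,0, 1,0,0,-0.1,0,0,0, -0.1,0,0,0,0,0,0, -0.1,0,0,0,0,0,0, -0.1,0,0,0,0,0,0, -0.1,0,0,0,0,0,0, -0.1,0,0,0,0,0,0, -0.1,0,0,0,0,0,0]' 8;  python3 - <<'E'
from h import *
px,K,R,t=cam('wrist'); save(px,'w7.png',(200,150,460,310),3)
px,K,R,t=cam('scene'); save(px,'s8.png',(360,160,490,260),6); print(r.get_obs()['finger_gap'])
E
```

```text
time_s: 9.95
tcp_pos: [0.4576, -0.2638, -0.0064]
orientation: [3.14, 0.006, 1.568]
ft_force: [0.3, 0.1, 0.6]
finger_gap: 0.534
0.47055980373295286
```

View pics/s8.png

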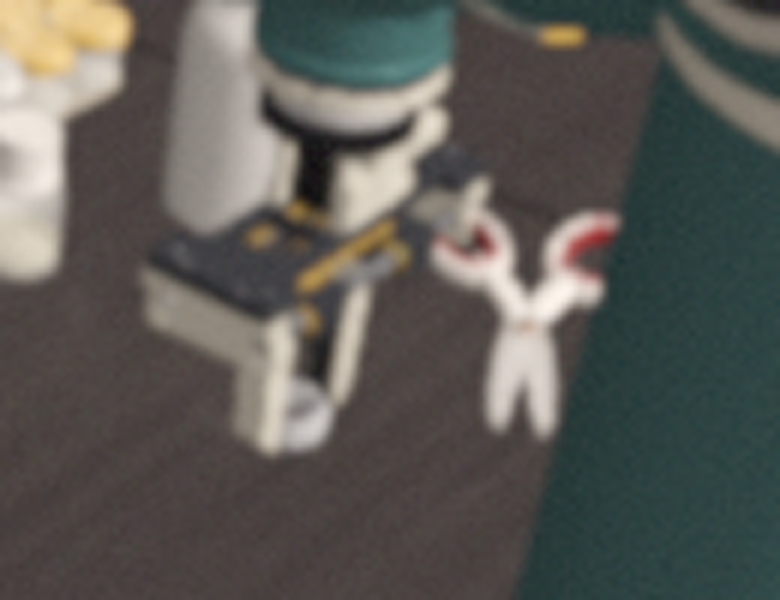

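View pics/w7.png

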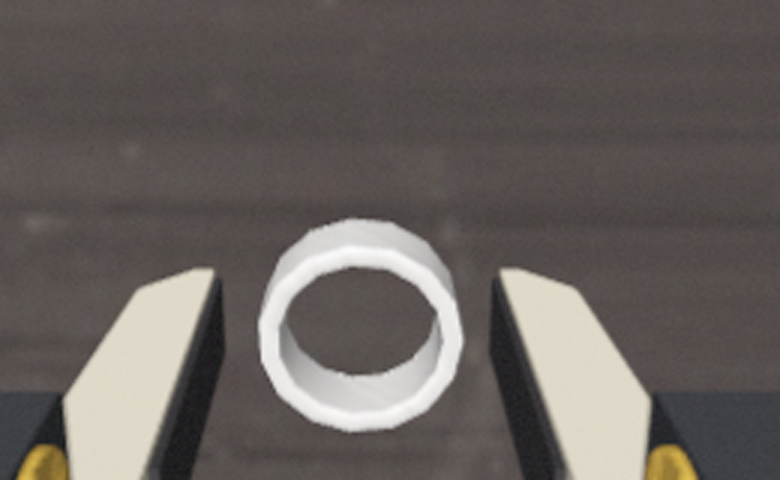

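```bash
python3 -m creep '[-1,0,0,0,0,0,0, -1,0,0,0,0,0,0, -1,0,0,0,0,0,0, -1,0,0,0,0,0,0, -1,0,0,0,0,0,0, -1,0,0,0,0,0,0, -1,0,0,0.3,0,0,0, -1,0,0,1,0,0,0, -1,0,0,2,0,0,0, -1,0,0,3,0,0,0]' 8;  python3 - <<'E'
from h import *
px,K,R,t=cam('wrist'); save(px,'w8.png',(200,150,460,310),3)
print(r.get_obs()['finger_gap'])
E
```

```text
time_s: 11.05
tcp_pos: [0.4557, -0.2626, 0.0561]
orientation: [-3.138, 0.003, 1.568]
ft_force: [0.0, 0.6, 0.5]
finger_gap: 0.394
0.3936445351034595
```

View pics/w8.png

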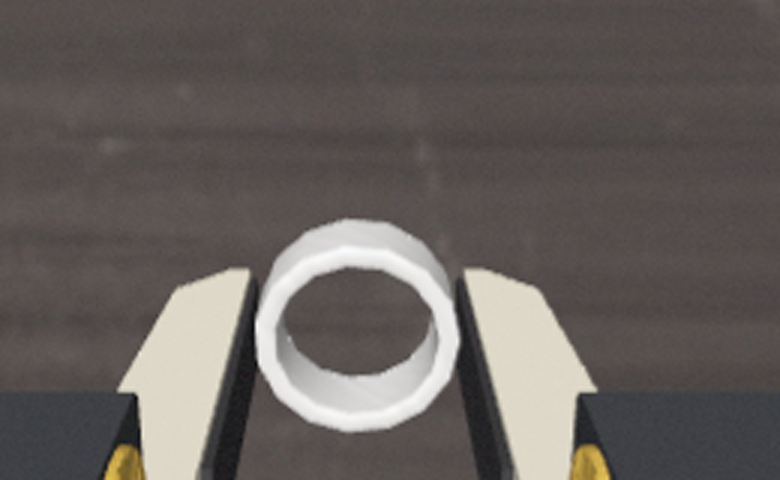

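```bash
python3 -m creep '[-1,0,0,3,0,0,0, -1,0,1,3,0,0,0, -1,0,2,2,0,0,0, -1,0,3,1,0,0,0, -1,0,4,0,0,0,0, -1,0,4,0,0,0,0, -1,0,4,0,0,0,0, -1,0,4,0,0,0,0, -1,0,4,0,0,0,0, -1,0,4,0,0,0,0]'
```

```text
time_s: 12.1
tcp_pos: [0.4564, 0.0425, 0.1675]
orientation: [3.126, 0.01, 1.56]
ft_force: [0.7, -0.2, 0.1]
finger_gap: 0.396
```

```bash
python3 -m creep '[-1,1,4,0,0,0,0, -1,1,3,0,0,0,0, -1,1,2,0,0,0,0, -1,0.5,1,0,0,0,0, -1,0,0,0,0,0,0, -1,0,0,0,0,0,0, -1,0,0,0,0,0,0, -1,0,0,0,0,0,0, -1,0,0,0,0,0,0, -1,0,0,0,0,0,0]';  python3 - <<'E'
from h import *
px,K,R,t=cam('wrist'); save(px,'w9.png'); print(r.get_obs()['tcp_pos'],proj(K,R,t,[.533,.204,.106]))
px,K,R,t=cam('scene'); save(px,'s9.png')
E
```

```text
time_s: 13.1
tcp_pos: [0.4907, 0.1477, 0.1727]
orientation: [3.12, 0.009, 1.563]
ft_force: [-0.3, 0.4, 0.1]
finger_gap: 0.393
[0.49068732 0.14772151 0.17270422] [388.39099872 257.67366425]
```

View pics/w9.png

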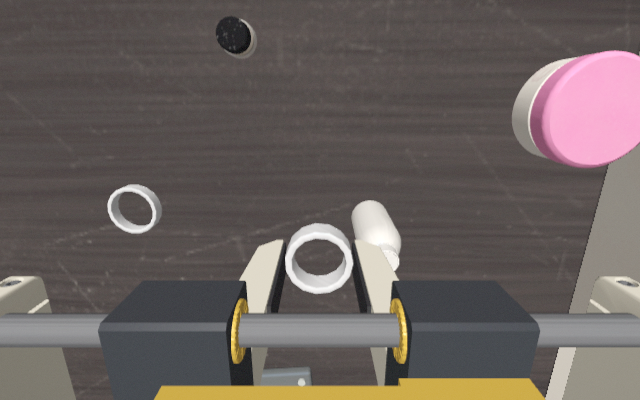

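View pics/s9.png

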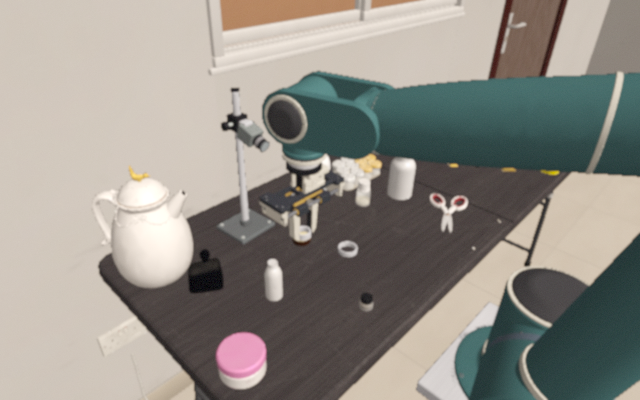

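Run:
```python
from h import *
rs=[];top=[]
for n,roi in(('scene',(255,250,295,310)),('side',(250,235,285,290))):
    px,K,R,t=cam(n); save(px,'f_'+n+'.png',roi,10)
    x0,y0,x1,y1=roi; g=cv2.cvtColor(px[y0:y1,x0:x1],cv2.COLOR_RGB2GRAY); th,m=cv2.threshold(g,0,255,cv2.THRESH_OTSU)
    nn,l,st,ce=cv2.connectedComponentsWithStats(m); k=1+st[1:,4].argmax(); m=(l==k)
    print(n,th,st[k])
    for v in range(y1-y0):
        u=np.where(m[v])[0]
        if len(u): print(v+y0,u.min()+x0,u.max()+x0,end=' | ')
    print()
    for z in (.106,.0): print(z,proj(K,R,t,[.533,.204,z]).round(1))
```

```text
scene 134.0 [ 10   8  18  43 613]
258 272 272 | 259 269 275 | 260 268 276 | 261 267 277 | 262 267 277 | 263 267 277 | 264 268 277 | 265 268 278 | 266 268 279 | 267 268 279 | 268 267 280 | 269 267 280 | 270 266 281 | 271 266 281 | 272 266 281 | 273 266 282 | 274 265 282 | 275 266 282 | 276 266 282 | 277 266 282 | 278 266 282 | 279 266 282 | 280 266 282 | 281 266 282 | 282 266 282 | 283 266 282 | 284 267 282 | 285 267 282 | 286 267 282 | 287 267 282 | 288 267 282 | 289 267 282 | 290 267 282 | 291 267 282 | 292 267 282 | 293 267 282 | 294 267 282 | 295 267 282 | 296 268 282 | 297 268 281 | 298 269 281 | 299 269 280 | 300 271 278 | 
0.106 [272.3 262.7]
0.0 [273.8 296. ]
side 147.0 [  9   8  16  36 442]
243 262 266 | 244 260 267 | 245 260 268 | 246 260 268 | 247 260 268 | 248 260 268 | 249 261 269 | 250 260 270 | 251 260 271 | 252 259 271 | 253 259 272 | 254 259 272 | 255 259 272 | 256 259 272 | 257 259 272 | 258 259 272 | 259 259 272 | 260 259 272 | 261 259 273 | 262 260 273 | 263 260 273 | 264 260 273 | 265 260 273 | 266 260 273 | 267 260 273 | 268 260 273 | 269 261 273 | 270 261 274 | 271 261 274 | 272 261 274 | 273 261 274 | 274 262 274 | 275 262 273 | 276 262 273 | 277 263 272 | 278 264 270 | 
0.106 [263.7 246.1]
0.0 [267.5 274.6]
```

View pics/f_scene.png

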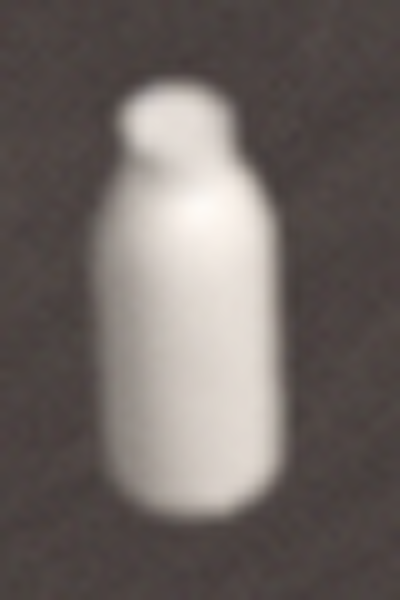

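View pics/f_side.png

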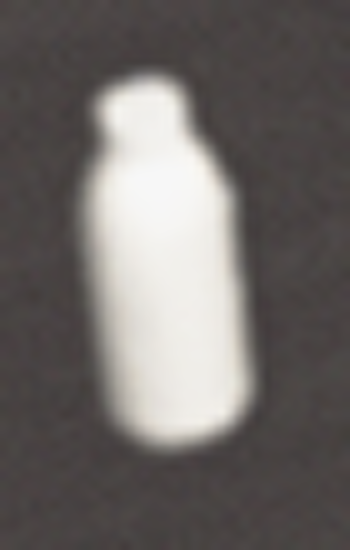

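```bash
cat >> h.py <<'E'
def fix(des):
    o=r.get_obs(); return (Ro.from_euler('xyz',des)*Ro.from_euler('xyz',o['orientation']).inv()).as_rotvec()
E
python3 - <<'E'
from h import *
print(fix([np.pi,0,np.pi/2]).round(4))
E
python3 -m creep '[-1,1,-0.2,0,0,0,0, -1,1,-0.4,0,0,0,0, -1,1,-0.4,0,0,0,0, -1,0.7,-0.1,0,0,0,0, -1,0,0,0,0,0,0, -1,0,0,0,0,0,0, -1,0,0,0,0,0,0, -1,0,0,0,0,0,0, -1,0,0,0,0,0,0, -1,0,0,0,0,0,0]'
python3 - <<'E'
from h import *
px,K,R,t=cam('wrist'); save(px,'w10.png'); print(r.get_obs()['tcp_pos'],proj(K,R,t,[.533,.204,.106]),fix([np.pi,0,np.pi/2]).round(4))
E
```

```text
[0.0091 0.0212 0.0074]
time_s: 14.3
tcp_pos: [0.5312, 0.136, 0.1721]
orientation: [3.121, 0.009, 1.563]
ft_force: [1.0, 0.4, -0.8]
finger_gap: 0.398
[0.53125591 0.13601273 0.17217173] [406.34931    211.85119238] [0.0093 0.0206 0.0073]
```

View pics/w10.png

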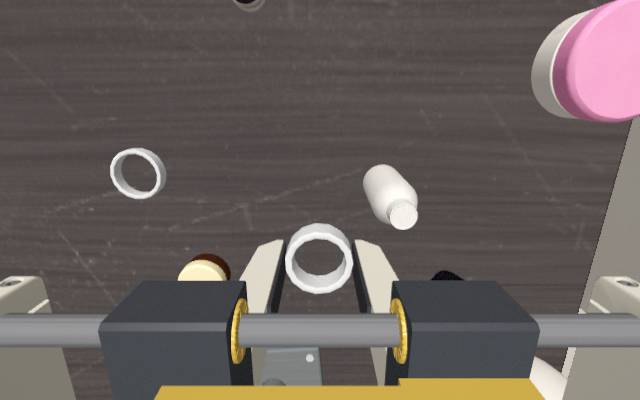

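Run:
```python
from h import *
px,K,R,t=cam('wrist'); save(px,'w11.png',(340,150,440,240),8); save(px,'w12.png',(270,200,370,310),6); print(r.get_obs()['tcp_pos'])
```

```text
[0.53129374 0.13598053 0.17213444]
```

View pics/w11.png

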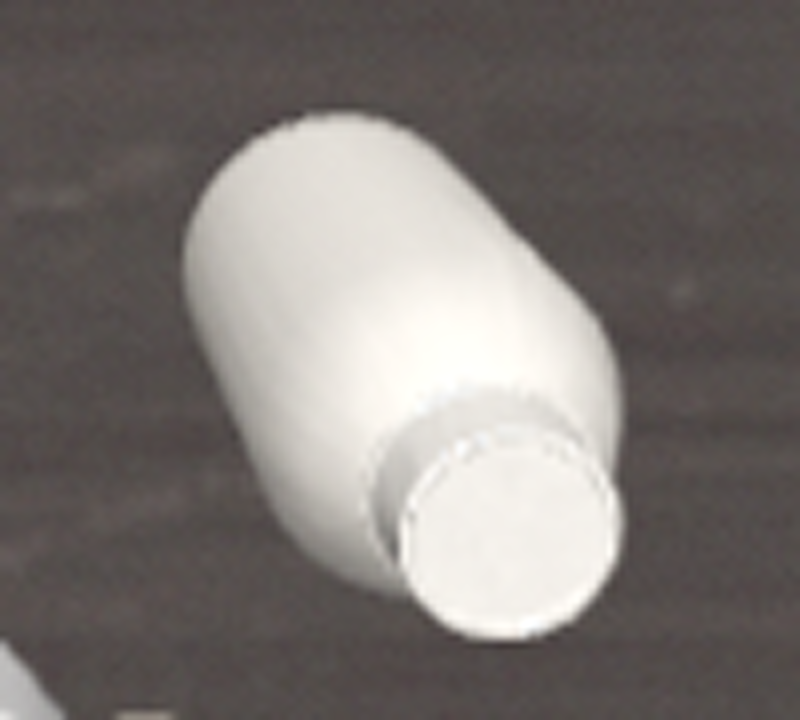

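View pics/w12.png

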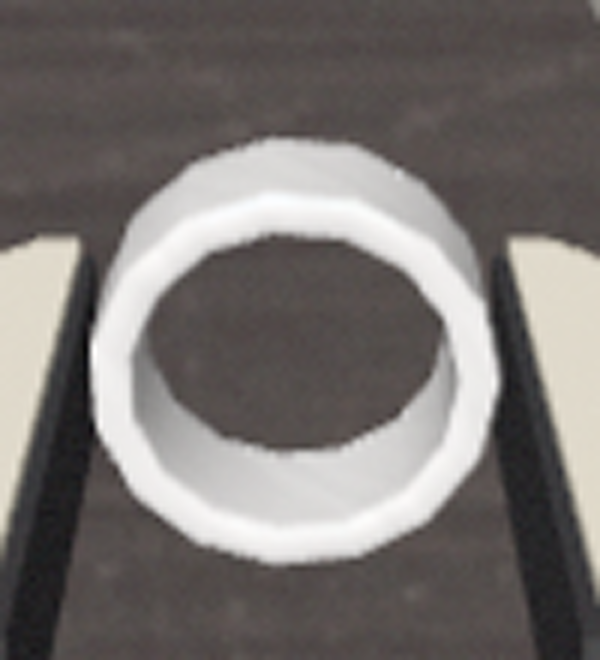

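Run:
```python
from h import *
px,K,R,t=cam('wrist'); o=r.get_obs(); T=Ro.from_euler('xyz',o['orientation']).as_matrix()
cap=onz(K,R,t,(403.9,216.5),.106); print('cap',cap.round(4), 'foot centre guess',onz(K,R,t,(340+300/8,150+245/8),0.0).round(4))
Rt=R@T; tt=R@o['tcp_pos']+t
for z in(-.0204,): print('ring tool',onz(K,Rt,tt,(319.2,262.9),z).round(4),'w',onz(K,Rt,tt,(285.3,262.9),z)-onz(K,Rt,tt,(353,262.9),z), 'v',onz(K,Rt,tt,(319.2,232),z)-onz(K,Rt,tt,(319.2,293.8),z))
```

```text
cap [0.537  0.2023 0.106 ] foot centre guess [0.5341 0.1988 0.    ]
ring tool [-0.0004  0.0001 -0.0204] w [-3.61434072e-02 -7.10852657e-05  2.77555756e-17] v [ 2.98322513e-05 -3.65306264e-02 -2.77555756e-17]
```

```bash
python3 -m creep '[-1,0.1,1,0,0.005,0.01,0.005, -1,0.1,1.3,0,0.005,0.01,0.003, -1,0.1,1.3,0,0,0,0, -1,0.1,1.3,0,0,0,0, -1,0.1,0.9,-0.5,0,0,0, -1,0.1,0.3,-0.7,0,0,0, -1,0,0,-0.7,0,0,0, -1,0,0,-0.5,0,0,0, -1,0,0,0,0,0,0, -1,0,0,0,0,0,0]'
python3 - <<'E'
from h import *
px,K,R,t=cam('wrist'); save(px,'w13.png',(260,150,380,310),3.7); print(r.get_obs()['tcp_pos'],proj(K,R,t,[.537,.2023,.106]),fix([np.pi,0,np.pi/2]).round(4))
E
```

```text
time_s: 15.45
tcp_pos: [0.5371, 0.2032, 0.1447]
orientation: [-3.139, -0.001, 1.573]
ft_force: [-0.1, 0.2, -0.7]
finger_gap: 0.396
[0.53717033 0.20321254 0.14474139] [318.06945019 223.99157336] [-0.001  -0.0029 -0.0024]
```

View pics/w13.png

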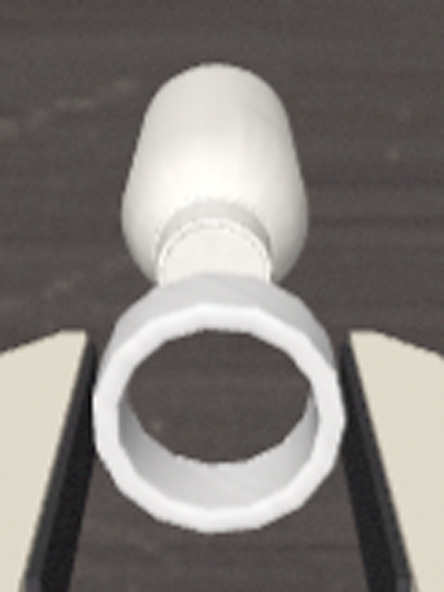

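```bash
python3 -m creep '[-1,0,-0.05,-0.4,0,0,0, -1,0,0,-0.6,0,0,0, -1,0,0,-0.6,0,0,0, -1,0,0,-0.6,0,0,0, -1,0,0,-0.4,0,0,0, -1,0,0,-0.2,0,0,0, -1,0,0,0,0,0,0, -1,0,0,0,0,0,0, -1,0,0,0,0,0,0, -1,0,0,0,0,0,0]'
python3 - <<'E'
from h import *
px,K,R,t=cam('wrist'); save(px,'w14.png',(260,150,380,310),3.7); o=r.get_obs(); print(o['tcp_pos'],proj(K,R,t,[.537,.2023,.106]),fix([np.pi,0,np.pi/2]).round(4))
T=Ro.from_euler('xyz',o['orientation']).as_matrix(); print(proj(K,R,t,o['tcp_pos']+T@[-.0004,0,-.0204]),proj(K,R,t,o['tcp_pos']+T@[-.0004,0,-.0064]))
px,K,R,t=cam('scene'); save(px,'s14.png',(230,200,330,310),6)
E
```

```text
time_s: 16.5
tcp_pos: [0.5374, 0.2022, 0.1149]
orientation: [-3.14, -0.001, 1.572]
ft_force: [-1.4, -0.6, 0.8]
finger_gap: 0.393
[0.53743423 0.20214006 0.11494293] [319.8244957  240.24823178] [-0.0013 -0.0019 -0.0015]
[319.06241166 262.89657679] [318.99943766 251.5571142 ]
```

View pics/w14.png

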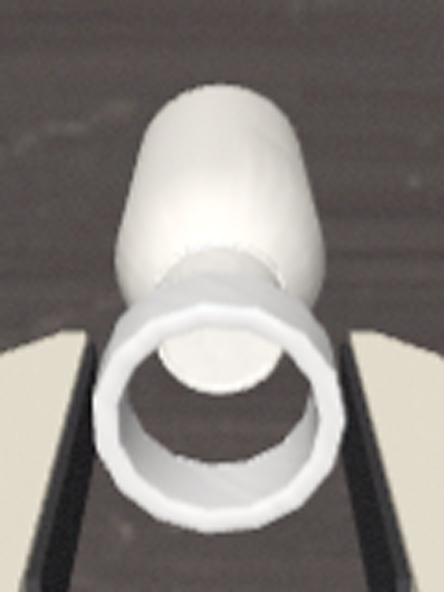

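View pics/s14.png

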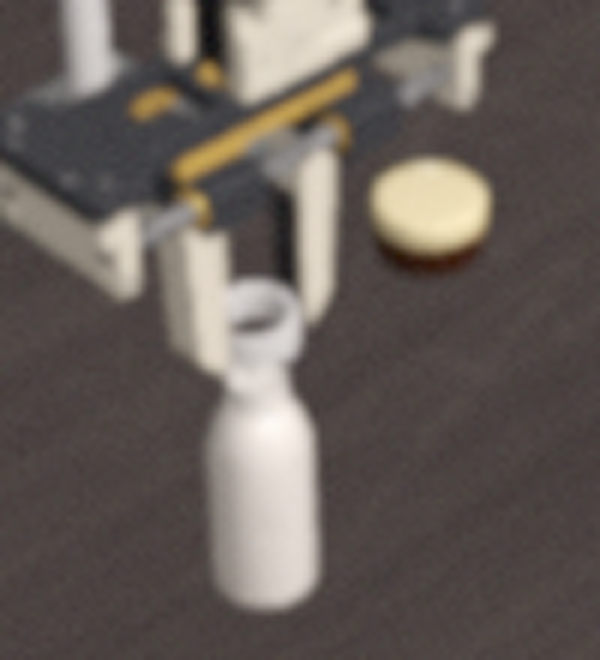

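```bash
python3 -m creep '[-1,0,0.03,-0.3,0,0,0, -1,0,0,-0.3,0,0,0, -1,0,0,-0.3,0,0,0, -1,0,0,-0.3,0,0,0, -1,0,0,-0.3,0,0,0, -1,0,0,-0.2,0,0,0, -1,0,0,-0.2,0,0,0, -1,0,0,0,0,0,0, -1,0,0,0,0,0,0, -1,0,0,0,0,0,0]'
python3 - <<'E'
from h import *
px,K,R,t=cam('wrist'); save(px,'w15.png',(260,150,380,310),3.7); o=r.get_obs(); print(o['tcp_pos'],o['ft_force'],proj(K,R,t,[.537,.2023,.106]))
E
```

```text
time_s: 17.6
tcp_pos: [0.5373, 0.2024, 0.094]
orientation: [-3.139, -0.001, 1.572]
ft_force: [-0.3, -0.1, -0.2]
finger_gap: 0.396
[0.53735701 0.20243835 0.09405171] [-0.41645643  0.48075201 -0.7180234 ] [319.54390601 255.2406724 ]
```

View pics/w15.png

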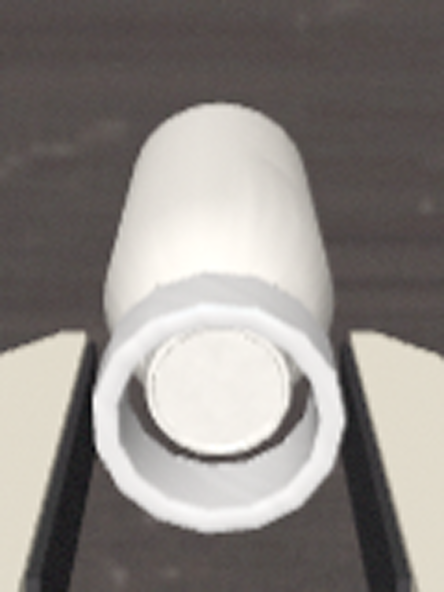

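```bash
python3 -m creep '[-1,0,0,-0.2,0,0,0, -1,0,0,-0.3,0,0,0, -1,0,0,-0.3,0,0,0, -1,0,0,-0.2,0,0,0, -1,0,0,-0.2,0,0,0, -1,0,0,-0.1,0,0,0, -1,0,0,0,0,0,0, -1,0,0,0,0,0,0, -1,0,0,0,0,0,0, -1,0,0,0,0,0,0]'
python3 - <<'E'
from h import *
px,K,R,t=cam('wrist'); save(px,'w16.png',(260,150,380,310),3.7); o=r.get_obs(); print(o['tcp_pos'],o['ft_force'],proj(K,R,t,[.537,.2023,.106]))
E
```

```text
time_s: 18.65
tcp_pos: [0.5374, 0.2024, 0.0801]
orientation: [-3.14, -0.001, 1.572]
ft_force: [-0.5, 0.5, 0.1]
finger_gap: 0.398
[0.53741228 0.2024456  0.08010674] [ 0.196091   -0.69394977 -1.06194455] [319.67292988 267.0037014 ]
```

View pics/w16.png

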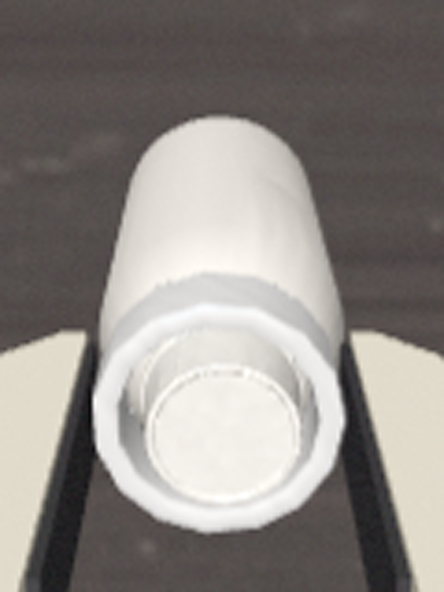

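```bash
python3 -m creep '[-1,0,0,-0.1,0,0,0, -1,0,0,0,0,0,0, 1,0,0,0,0,0,0, 1,0,0,0,0,0,0, 1,0,0,0,0,0,0, 1,0,0,0,0,0,0, 1,0,0,0,0,0,0, 1,0,0,0,0,0,0, 1,0,0,0,0,0,0, 1,0,0,0,0,0,0]'
python3 - <<'E'
from h import *
px,K,R,t=cam('wrist'); save(px,'w17.png',(240,130,400,310),3.2); o=r.get_obs(); print(o['tcp_pos'],o['ft_force'])
px,K,R,t=cam('scene'); save(px,'s17.png',(230,200,330,310),6)
E
```

```text
time_s: 19.7
tcp_pos: [0.5375, 0.2025, 0.0792]
orientation: [-3.14, -0.001, 1.572]
ft_force: [0.1, 1.1, -0.9]
finger_gap: 0.991
[0.53748242 0.20249327 0.07911498] [ 0.78877664 -0.40649215  0.14068836]
```

View pics/w17.png

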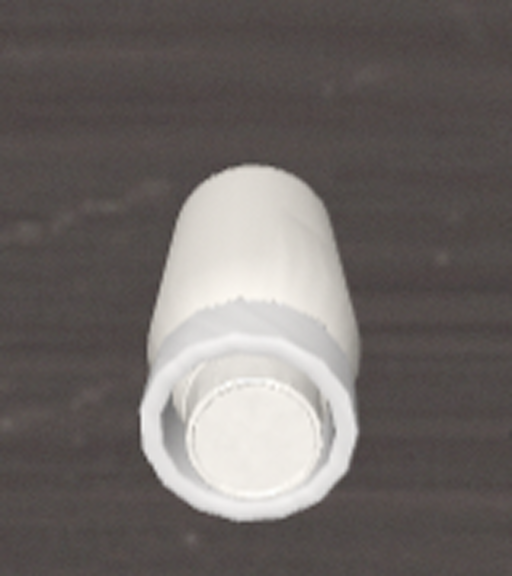

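View pics/s17.png

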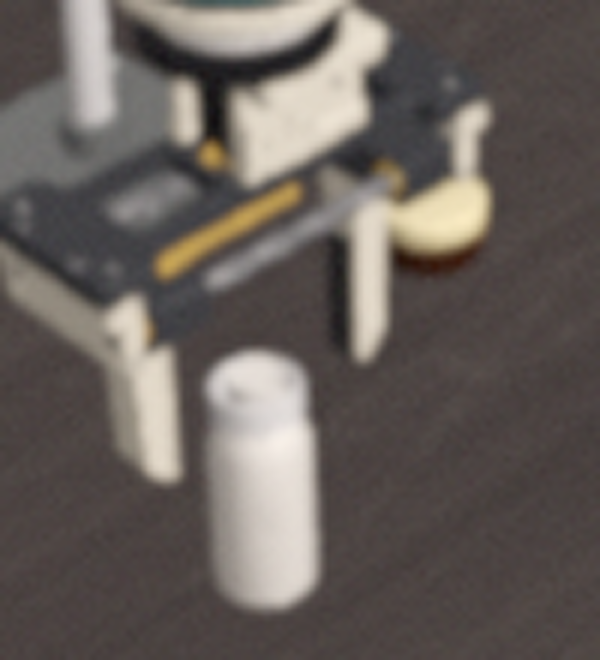

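Run:
```python
from h import *
px,K,R,t=cam('scene'); o=r.get_obs()
def pt(p,y): 
    c,d=ray(K,R,t,(p[0]/6+230,p[1]/6+200)); return (c+d*(y-c[1])/d[1]).round(4)
y0=.2025
print('near tip inner',pt((180,478),y0+.0465),'near tip outer',pt((155,480),y0+.055))
print('far tip inner',pt((358,362),y0-.0465),pt((375,355),y0-.06))
print('knuckle bottom near',pt((170,345),y0+.0465),'far top',pt((355,205),y0-.0465),'rod mid',pt((300,235),y0))
print('ring top',onz(K,R,t,(230+255/6,200+385/6),.0995))
```

```text
near tip inner [0.5251 0.249  0.0873] near tip outer [0.5296 0.2575 0.0889]
far tip inner [0.5255 0.156  0.0896] [0.5299 0.1425 0.0827]
knuckle bottom near [0.526  0.249  0.1519] far top [0.5256 0.156  0.1678] rod mid [0.5049 0.2025 0.1892]
ring top [0.53482115 0.20216877 0.0995    ]
```

```bash
python3 -m creep '[1,0,0,-0.3,0,0,0, 1,0,0,-0.5,0,0,0, 1,0,0,-0.6,0,0,0, 1,0,0,-0.6,0,0,0, 1,0,0,-0.4,0,0,0, 1,0,0,-0.2,0,0,0, 1,0,0,0,0,0,0, 1,0,0,0,0,0,0, 1,0,0,0,0,0,0, 1,0,0,0,0,0,0]' 20
python3 - <<'E'
from h import *
px,K,R,t=cam('wrist'); save(px,'w18.png',(200,100,440,340),2.5); o=r.get_obs(); print(o['tcp_pos'],o['ft_force'])
px,K,R,t=cam('scene'); save(px,'s18.png',(230,200,330,310),6)
E
```

```text
time_s: 20.85
tcp_pos: [0.5373, 0.2024, 0.0503]
orientation: [-3.139, -0.001, 1.572]
ft_force: [-0.1, 0.1, -0.2]
finger_gap: 0.998
[0.53727039 0.2023994  0.05032977] [-0.14248622  0.13601435 -0.12956459]
```

View pics/w18.png

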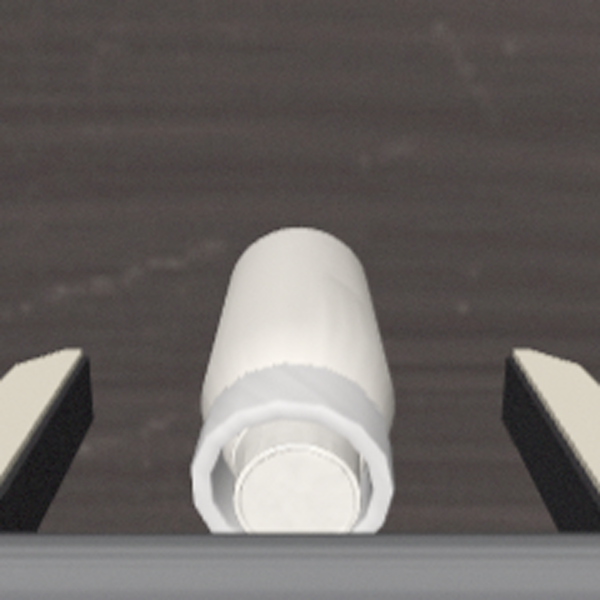

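View pics/s18.png

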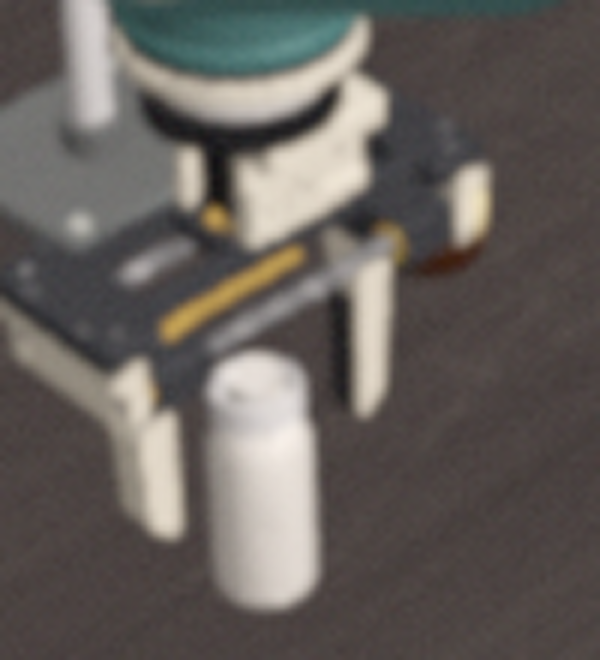

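```bash
python3 -m creep '[1,0,0,-0.2,0,0,0, 1,0,0,-0.2,0,0,0, -1,0,0,0,0,0,0, -1,0,0,0,0,0,0, -1,0,0,0,0,0,0, -1,0,0,0,0,0,0, -1,0,0,0,0,0,0, -1,0,0,0,0,0,0, -1,0,0,0,0,0,0, -1,0,0,0,0,0,0]' 20
python3 -m creep '[-1,0,0,0,0,0,0, -1,0,0,0,0,0,0, -1,0,0,0,0,0,0, -1,0,0,0.2,0,0,0, -1,0,0,0.3,0,0,0, -1,0,0,0.5,0,0,0, -1,0,0,1,0,0,0, -1,0,0,1,0,0,0, -1,0,0,1,0,0,0, -1,0,0,1,0,0,0]' 20
python3 - <<'E'
from h import *
px,K,R,t=cam('wrist'); save(px,'w19.png',(200,100,440,340),2.5); o=r.get_obs(); print(o['tcp_pos'],o['ft_force'])
px,K,R,t=cam('scene'); save(px,'s19.png',(190,60,350,310),2.3)
px,K,R,t=cam('side'); save(px,'d19.png',(210,80,350,300),2.6)
E
```

```text
time_s: 21.95
tcp_pos: [0.5374, 0.2024, 0.0462]
orientation: [-3.14, -0.001, 1.572]
ft_force: [-0.0, -0.2, -0.0]
finger_gap: 0.428
time_s: 22.95
tcp_pos: [0.5369, 0.2023, 0.0998]
orientation: [-3.139, -0.001, 1.572]
ft_force: [-0.8, 0.8, -1.0]
finger_gap: 0.428
[0.53759853 0.20251672 0.10177449] [ 0.89216732 -0.54946913  1.33278366]
```

View pics/w19.png

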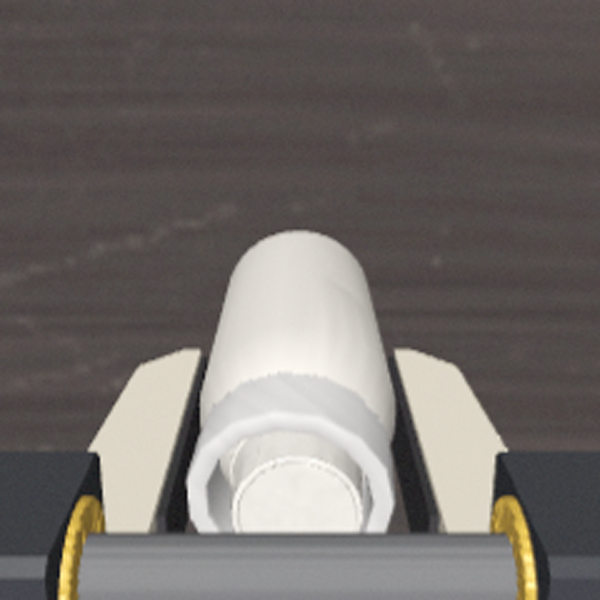

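View pics/s19.png

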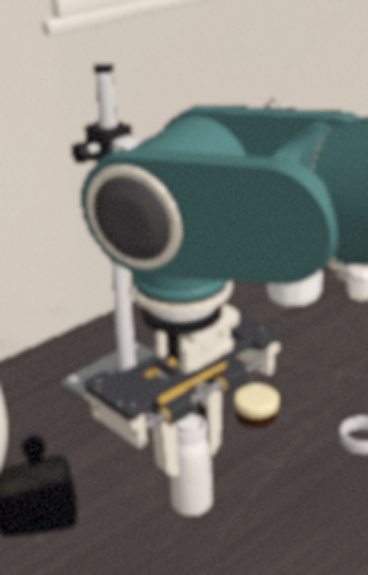

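View pics/d19.png

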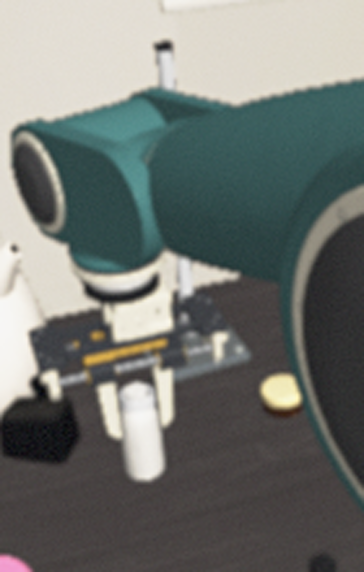

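Run:
```python
import cv2
for n,roi,k in(('scene0',(200,80,290,250),3.5),('side0',(245,90,320,235),4)):
    a=cv2.imread(f'pics/{n}.png')[roi[1]:roi[3],roi[0]:roi[2]]
    cv2.imwrite(f'pics/{n}_z.png',cv2.resize(a,None,fx=k,fy=k,interpolation=cv2.INTER_CUBIC))
for n,roi in(('scene0',(215,105,280,160)),('side0',(255,110,305,160))):
    a=cv2.imread(f'pics/{n}.png')[roi[1]:roi[3],roi[0]:roi[2]]
    cv2.imwrite(f'pics/{n}_zz.png',cv2.resize(a,None,fx=10,fy=10,interpolation=cv2.INTER_CUBIC))
```

```text
(no output)
```

View pics/scene0_zz.png

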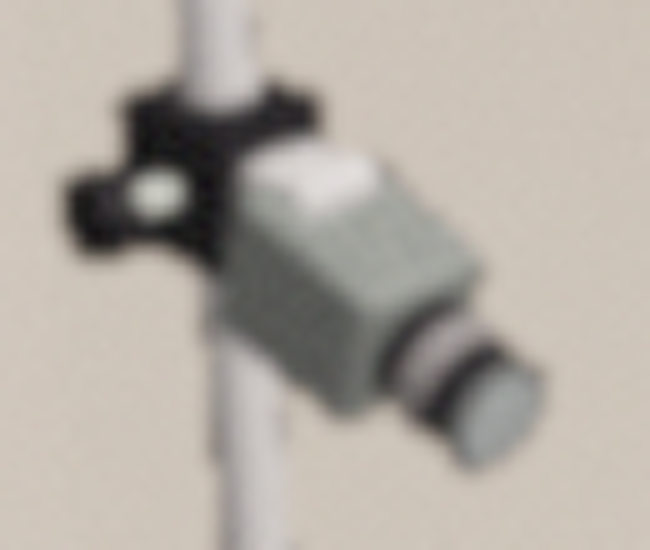

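View pics/side0_zz.png

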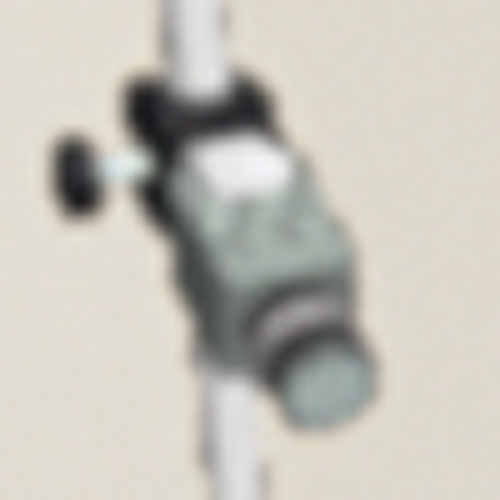

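View pics/scene0_z.png

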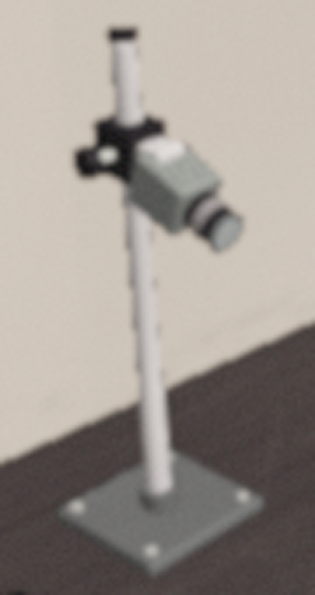

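View pics/side0_z.png

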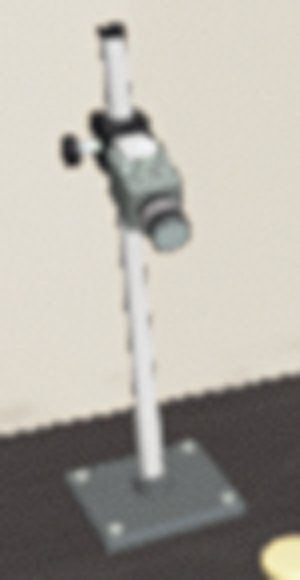

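Run:
```python
from h import *
p1,K,R,t=cam('scene'); p2,K2,R2,t2=cam('side')
T=lambda a,b:tri(ray(K,R,t,a),ray(K2,R2,t2,b))
z=lambda a,b:T((215+a[0]/10,105+a[1]/10),(255+b[0]/10,110+b[1]/10))
L=z((503,415),(330,382)); print('lens',L)
print('lensring back',z((425,350),(292,315)))
FL,FR,BR=[z(*q) for q in[((365,305),(225,275)),((478,268),(352,252)),((385,170),(300,165))]]
print(FL,FR,BR)
f=lambda p,o,k,cm:onz(*cm,(o[0]+p[0]/k,o[1]+p[1]/k),.014)
S=[f(p,(200,80),3.5,(K,R,t)) for p in[(60,510),(155,565),(262,498),(172,455)]]
D=[f(p,(245,90),4,(K2,R2,t2)) for p in[(68,478),(108,545),(245,503),(190,440)]]
for q in(S,D):
    print([x[:2].round(3) for x in q],'c',np.mean(q,0).round(3)); 
    for i in range(4): v=q[(i+1)%4]-q[i]; print(np.linalg.norm(v).round(3),np.degrees(np.arctan2(v[1],v[0])).round(1))
print('col base',f((160,497),(200,80),3.5,(K,R,t)),f((151,480),(245,90),4,(K2,R2,t2)))
```

```text
lens (array([0.70666752, 0.06687662, 0.30085656]), np.float64(0.0009666452147568844))
lensring back (array([0.73292329, 0.0698779 , 0.31162122]), np.float64(0.0020229111372243435))
(array([0.73074495, 0.08959767, 0.3296722 ]), np.float64(0.0001341214394262251)) (array([0.73544807, 0.04931677, 0.32714733]), np.float64(0.0020361013582149883)) (array([0.76323282, 0.05560441, 0.34644811]), np.float64(0.0003918398745052212))
[array([0.86 , 0.139]), array([0.743, 0.129]), array([0.753, 0.005]), array([0.86 , 0.018])] c [0.804 0.073 0.014]
0.117 -175.2
0.124 -85.2
0.107 6.9
0.121 90.2
[array([0.854, 0.139]), array([0.74 , 0.133]), array([0.754, 0.006]), array([0.872, 0.019])] c [0.805 0.074 0.014]
0.114 -176.8
0.128 -83.9
0.118 6.2
0.122 98.4
col base [0.81566305 0.06693582 0.014     ] [0.82108171 0.07144045 0.014     ]
```

```bash
python3 -m creep '[-1,0,0,1,0,0,0, -1,0,0,1,0,0,0, -1,0,0,1.5,0,-0.03,0.01, -1,0,0,1.5,0,-0.05,0.015, -1,0,0,1.5,0,-0.05,0.015, -1,0,-0.5,1.5,0,-0.05,0.015, -1,0,-1,1,0,-0.05,0.015, -1,0,-1.5,0.5,0,-0.05,0.015, -1,0,-1.5,0,0,-0.03,0.01, -1,0,-1.5,0,0,0,0]'
cat >> h.py <<'E'
Y=0.095
c_,s_=np.cos(Y),np.sin(Y); a_=np.radians(20)
LZ=np.array([-np.sin(a_)*c_,-np.sin(a_)*s_,np.cos(a_)]); LX=np.array([np.cos(a_)*c_,np.cos(a_)*s_,np.sin(a_)]); LY=np.array([-s_,c_,0]); L=np.array([.7067,.0669,.3009])
RD=Ro.from_matrix(np.c_[LY,np.cross(-LZ,LY),-LZ])
def goal():
    o=r.get_obs(); Rm=Ro.from_euler('xyz',o['orientation']); M=L-.13*LX
    mid=o['tcp_pos']+Rm.apply([-.0008,0,-.0463]); d=mid-L
    print('tcp',o['tcp_pos'].round(4),'mid in lens',(1e3*np.array([d@LX,d@LY,d@LZ])).round(1),'shift cm',(100*(M-RD.apply([-.0008,0,-.0463])-o['tcp_pos'])).round(2),'rot',(RD*Rm.inv()).as_rotvec().round(4),'ft',o['ft_force'].round(1),'gap',o['finger_gap'])
E
python3 -c "
from h import *
goal()
px,K,R,t=cam('scene'); save(px,'s20.png',(190,60,350,310),2.3)"
```

```text
time_s: 24.2
tcp_pos: [0.5361, 0.1419, 0.2069]
orientation: [2.808, 0.017, 1.675]
ft_force: [0.0, 1.1, -0.7]
finger_gap: 0.432
tcp [0.5361 0.1419 0.2069] mid in lens [-184.3   90.7   13.6] shift cm [ 6.47 -8.43  0.6 ] rot [ 0.0185 -0.0139 -0.0091] ft [ 0.   1.1 -0.7] gap 0.43157300567096313
```

View pics/s20.png

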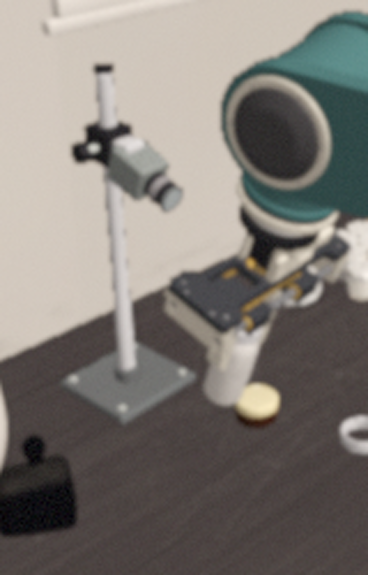

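```bash
python3 -m creep '[-1,0,-1,0,0.005,-0.005,0, -1,0.3,-1.5,0,0.005,-0.005,-0.005, -1,0.5,-1.5,0,0,0,0, -1,0.5,-1.5,0,0,0,0, -1,0.5,-1.2,0,0,0,0, -1,0.5,-0.5,0,0,0,0, -1,0.3,0,0,0,0,0, -1,0,0,0,0,0,0, -1,0,0,0,0,0,0, -1,0,0,0,0,0,0]'
python3 -c "
from h import *
goal()
px,K,R,t=cam('scene'); save(px,'s21.png',(190,60,350,310),2.3)
px,K,R,t=cam('side'); save(px,'d21.png',(210,80,350,300),2.6)"
```

```text
time_s: 25.25
tcp_pos: [0.5632, 0.0663, 0.2126]
orientation: [2.788, 0.008, 1.671]
ft_force: [-0.1, -0.4, -1.0]
finger_gap: 0.433
tcp [0.5632 0.0663 0.2126] mid in lens [-164.8   12.4   12.2] shift cm [ 3.76 -0.87  0.03] rot [ 0.0073  0.0057 -0.0052] ft [-0.1 -0.4 -1. ] gap 0.4331852258126642
```

View pics/s21.png

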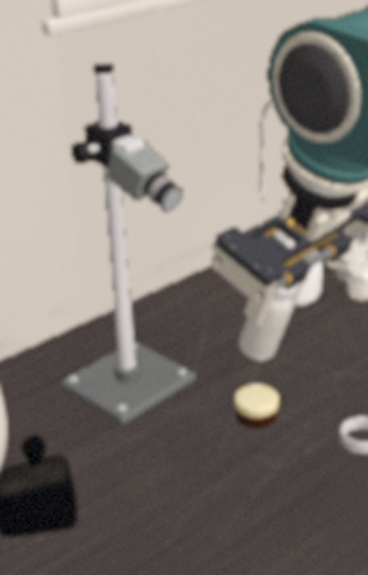

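View pics/d21.png

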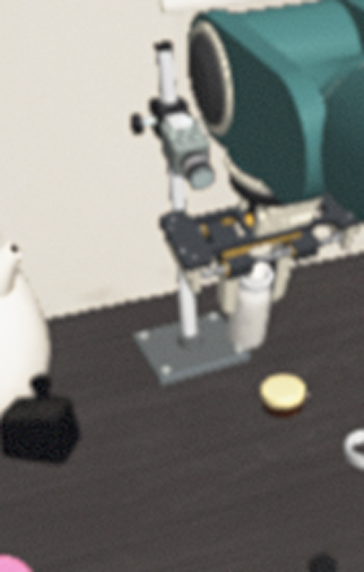

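```bash
python3 -m creep '[-1,0.4,-0.3,0,0.003,0.003,-0.003, -1,0.7,-0.3,0,0.003,0.003,-0.002, -1,0.8,-0.1,0,0,0,0, -1,0.8,0,0,0,0,0, -1,0.5,0,0,0,0,0, -1,0.2,0,0,0,0,0, -1,0,0,0,0,0,0, -1,0,0,0,0,0,0, -1,0,0,0,0,0,0, -1,0,0,0,0,0,0]'
python3 -c "
from h import *
goal()
px,K,R,t=cam('scene'); save(px,'s22.png',(210,90,330,250),3.7)
px,K,R,t=cam('side'); save(px,'d22.png',(240,80,360,240),3.7)
px,K,R,t=cam('wrist'); save(px,'w22.png')"
```

```text
time_s: 26.35
tcp_pos: [0.6003, 0.0589, 0.2122]
orientation: [2.794, 0.001, 1.666]
ft_force: [-0.4, -0.4, -0.4]
finger_gap: 0.43
tcp [0.6003 0.0589 0.2122] mid in lens [-130.5    1.4   -0.6] shift cm [ 0.05 -0.13  0.08] rot [ 0.0008 -0.0014 -0.0003] ft [-0.4 -0.4 -0.4] gap 0.43003063223921706
```

View pics/s22.png

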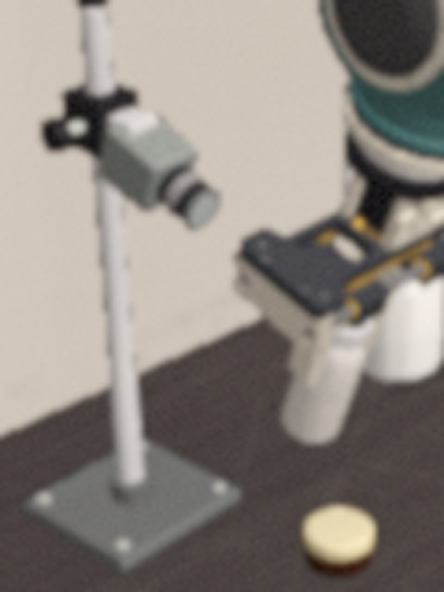

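View pics/d22.png

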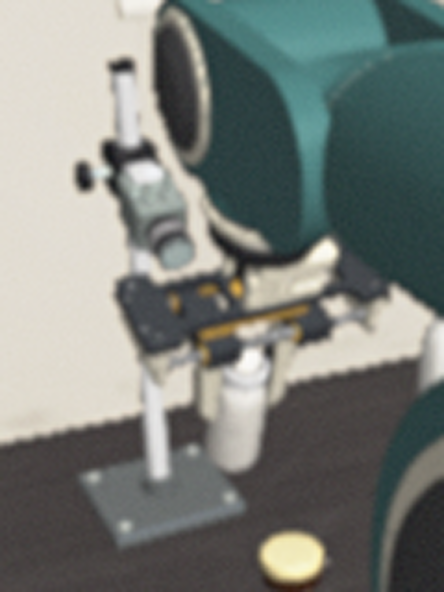

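View pics/w22.png

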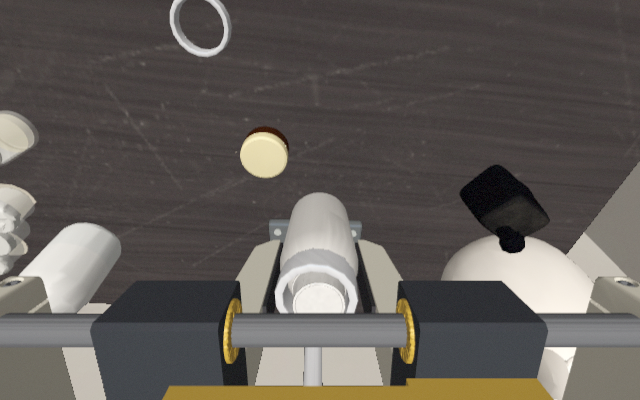

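Run:
```python
from h import *
o=r.get_obs(); Rm=Ro.from_euler('xyz',o['orientation'])
pts={'mid':[-.0008,0,-.0463],'foot':[0,0,.0462],'capT':[0,0,-.0598]}
cs={n:cam(n) for n in('scene','side','wrist')}
org={'scene':(210,90,3.7),'side':(240,80,3.7),'wrist':(0,0,1)}
for k,p in pts.items():
    X=o['tcp_pos']+Rm.apply(p)
    for n in cs:
        u=proj(*cs[n][1:],X); print(k,X.round(3),n,((u-org[n][:2])*org[n][2]).round(0))
m,e=tri(ray(*cs['scene'][1:],(210+350/3.7,90+338/3.7)),ray(*cs['side'][1:],(240+247/3.7,80+375/3.7))); d=m-L
print('mid tri',m,e,[d@LX,d@LY,d@LZ])
```

```text
mid [0.585 0.057 0.256] scene [340. 324.]
mid [0.585 0.057 0.256] side [243. 369.]
mid [0.585 0.057 0.256] wrist [319. 289.]
foot [0.616 0.06  0.169] scene [305. 419.]
foot [0.616 0.06  0.169] side [230. 448.]
foot [0.616 0.06  0.169] wrist [320. 220.]
capT [0.58  0.057 0.268] scene [345. 309.]
capT [0.58  0.057 0.268] side [244. 357.]
capT [0.58  0.057 0.268] wrist [321. 307.]
mid tri [0.57565942 0.05707977 0.25201228] 0.0054637881063033 [np.float64(-0.14017854906763696), np.float64(0.0026541916141278547), np.float64(-0.0010044100609644807)]
```

Run:
```python
from h import *
px,K,R,t=cam('scene'); save(px,'s23.png',(275,160,325,215),10)
px,K,R,t=cam('side'); save(px,'d23.png',(280,160,330,215),10)
```

```text
(no output)
```

View pics/s23.png

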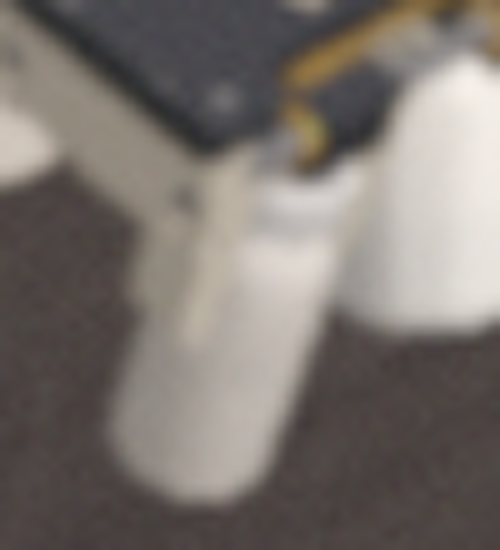

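View pics/d23.png

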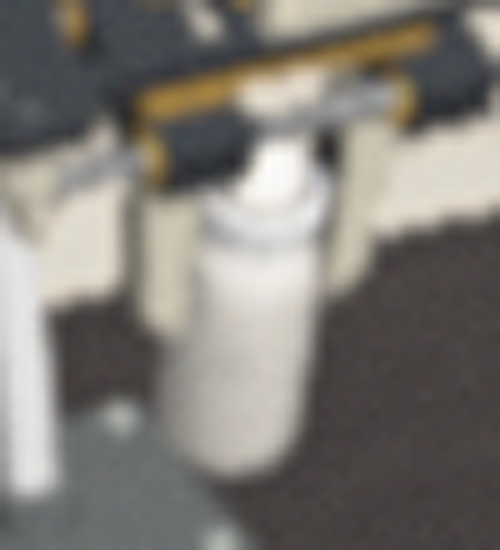

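```bash
python3 -c "
from h import *
goal(); print(r.get_obs()['dq'].round(4)); r.close_job(); goal()"
```

```text
tcp [0.6004 0.0589 0.2121] mid in lens [-130.4    1.3   -0.7] shift cm [ 0.03 -0.13  0.09] rot [ 0.0008 -0.0016 -0.0002] ft [-0.4 -0.1 -0.5] gap 0.4357444870151315
[-0.0014 -0.0001 -0.0016  0.0003  0.0005  0.001 ]
the job is handed in; nothing more can be done
the job is handed in; nothing more can be done
```

I slid the small collar over the flask's cap onto the shoulder and let go. Then I gripped the flask by its body at 20 N, lifted it and held it in front of the inspection camera. I handed the job in at about 27 s; no verdict was reported.

**Last checks before handing in**
- **Collar position:** the collar centre works out at (-130.4, 1.3, -0.7) mm in the lens frame, calculated from the tool position and the lens position I measured. The target was (-130, 0, 0).
- **Tilt:** the tool was within 0.002 rad of the orientation I aimed for. That relies on a camera heading of 5.5°, taken from readings between about 4° and 7°. I assumed the flask lines up with the tool and did not measure its axis separately.
- **Steadiness:** joint speeds were almost zero, and the finger opening of about 40 mm fits the 41 mm flask.
- **Collar seating:** the last pictures show it home on the shoulder. The wrist view before the pick-up put it about 1 mm off centre.
- **Contact:** I saw no contact with the camera or its stand, and no sign that any other object moved. I judged this from the pictures and did not re-measure the other objects.

**What disagreed or failed**
- **Finger length:** the fingertips are about 10 mm behind the TCP, not 14 mm ahead as stated. My first attempt on the collar closed above it without touching it. I then re-measured the fingertips from two views and went lower.
- **Camera cross-check:** a rough two-view check of the collar from partly hidden edges put it at (-140, 3, -1) mm, about 10 mm further from the lens. The two sight lines missed each other by 5 mm, and a closer look at the edges agreed with the calculated position to within a few millimetres. Even the rough figure is inside the ±20 mm tolerance.

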